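Return the bench items to their outlined home pads

TASK

Tidy the bench: put the white bottle, the amber bottle, the timer and the roll of tape away, each centred on the dark pad whose white outline matches its foot, the timer standing squarely in its rectangle and the tape lying flat. Keep the bottles and the timer upright all the time, and leave the yellow-lidded sample jar that stands among them where it is.

Things in the scene. Friction and masses are not known exactly. Their poses are not given: they have to be found in the camera images.
- white_bottle: Closed white plastic bottle, standing: round body 60 mm in diameter, straight up to about 100 mm, then a shoulder and a 29 mm screw cap; 140 mm high in all, about 0.18 kg. Can be gripped across the body at about 95 mm height. Origin: centre of its foot; z up.
- amber_bottle: Small brown glass-look bottle with a black cap, standing: round body 42 mm in diameter, cap 32 mm, 85 mm high, about 0.08 kg. Can be gripped across the body at about 50 mm height. Origin: centre of its foot; z up.
- bench_timer: White interval timer with a display, standing on edge: 24 mm thick along its x, 62 mm wide along its y, 66 mm high, about 0.09 kg. Can be gripped across the thickness near its top. Origin: centre of its foot; z up.
- tape: Roll of brown tape lying flat: a ring 100 mm in outer diameter, inner diameter about 76 mm (wall about 12 mm), 48 mm high, about 0.12 kg. Can be gripped across its wall anywhere round the rim (wall centre 44 mm from the axis). Origin: centre of its underside, on the axis; z up.
- sample_jar: Bystander, to be left alone: squat glass sample jar with a pale yellow lid, 67 mm in diameter, 50 mm high, standing in the same row as the things. Origin: centre of its foot.
- pad_white_bottle: Home of the white bottle: round dark rubber pad, 76 mm in diameter, with a white circle 68 mm in diameter. It is fixed to the bench; its top is 4 mm above the bench. Origin: centre of its underside; z up.
- pad_amber_bottle: Home of the amber bottle: the smallest round dark rubber pad, 58 mm in diameter, with a white circle 50 mm in diameter. It is fixed to the bench; its top is 4 mm above the bench. Origin: centre of its underside; z up.
- pad_timer: Home of the timer: rectangular dark rubber pad, 40 mm along its x by 78 mm along its y, with a white rectangle 32 by 70 mm; the timer's thickness goes along the pad's x, its display facing either way. It is fixed to the bench; its top is 4 mm above the bench. Origin: centre of its underside; z up.
- pad_tape: Home of the tape: the largest round dark rubber pad, 116 mm in diameter, with two white circles, 108 and 68 mm in diameter. It is fixed to the bench; its top is 4 mm above the bench. Origin: centre of its underside; z up.
- mixer_head (a point): Obstacle: fixed grey motor head of the overhead mixer behind the row; this point is the middle of its underside, 255 mm up. The head reaches 50 mm to +x and -x, 52 to -y, 68 to +y, 130 up; column 170 mm to -y. Foot plate 22 mm high: 90 mm to +x and -x, 80 to +y, 205 to -y. Go round the head on the robot's side; other clutter within reach is below 130 mm.
Mind the look-alikes: they are no part of the job. Leave any purple look-alike of the pad_timer alone.

How it is judged:
By the outcome, as a careful person would: the job done as asked, in the order asked, and still so for the second after the job is handed in, with the robot touching nothing.
It also fails if it takes over 125 s, if anything falls off the work surface, if the arm or the gripper's body presses on something with over 40 N, if the wrist force passes 120 N, or if a joint passes its speed limit or range.

ROBOT

A 6-joint arm with a two-finger parallel gripper is mounted at the origin on a cart in front of the work surface, level with it; the furniture and walls round the work are solid. World frame = base frame: x ahead of the robot, y to its left, z up, the work surface at z = 0. Lengths are in m, angles in degrees, forces in N, time in s.
With the tool pointing down it reaches from about 0.375 to 0.9 m from the base axis. Payload 3.1 kg.
Tool frame: the origin (TCP) lies at the centre of the arm's flange, where the gripper is bolted on; the fingertips stand 182 mm ahead of it and the grasp point (between the pads) lies 164 mm ahead of it; x points along the fingers, z is the direction in which the jaws open and shut, and the axes are right-handed (so a half turn about x gives the same grasp; the last joint's range is limited). The gripper opens to 87 mm and grips with 3 to 60 N. Pads are 19 mm wide; open, the fingers measure 117 mm over their backs; the gripper's body (75 mm by 190 mm) begins 51 mm behind the grasp point.
Start: joints at [-74.341, 30.224, 82.088, -0, 67.689, -10.227], TCP at [0.273, -0.562, 0.405] pointing down, gripper open.
Joint ranges: [-176.69, 176.69], [-43.24, 126.21], [12.49, 139.97], [-82, 262], [0, 151.66], [-163.58, 163.58]. Speed limits (degrees/s): [159.86, 159.86, 180, 180, 180, 180].

INTERFACE

Orientations are given as a 3x3 rotation matrix whose columns are the frame's x, y, z axes.
In Python, from rig import bot gives the robot as it stands.
- The arm moves only by the shell command python3 -m crank 'ROWS' [OPENING]. ROWS is JSON, a list of rows, each an object with "offset": the shift along the tool's x, y, z in m, a list of three; "spin": the turn about the tool's x in rad. A call has 1 to 12 rows; each row shifts and turns the commanded pose from where the row before left it, along the tool's axes as they then stand; what a row does not reach is not made up. A row lasts 1/10 s, in which the tool goes at most 50 mm and 8.59 degrees, less where a joint would pass 70% of its speed; a pose out of reach is approached as far as the arm can. A call is refused whole if a number of a shift passes 0.05 or a number of a turn 0.15, either way. A call with a gripper value outside its range is refused whole. OPENING is the finger opening in m, from 0 to 0.087, set as the call begins (- or left out, the last holds). The fingers move at their own pace and stop on an object; the grip force is fixed at half the most. Time passes only in rows, so rows that do not move let the fingers close. It gives the time, the measured TCP pose, the force and the opening at its end, in the units of the state.
- bot.read_state(): the state, without advancing time (a new reading comes with each control period).
- bot.capture(name): name is "scene" or "top"; returns a dict with "pixels" (420x560x3 uint8, blue, green, red), "depth" (420x560 float32, m along the optical axis (not along the pixel's ray), 0 where there is no reading), "K" (3x3 intrinsics, pixels), "world_to_cam" (4x4, takes a point from world to camera coordinates). Camera axes: x right, y up, looking along -z (the intrinsics and any distortion apply to the point x, -y, -z); pixel columns grow to the right and rows downward; lengths in m; the calibration is good to about 2 mm. A picture is of the moment at which its call begins.
- bot.hand_in(): hands the job in, once; it reports no verdict.
Trained networks look in a picture, given as the dict that the camera call returned (one of the last four; its "shot" number tells which), for a name from the list of things; names that differ only in an ending like _2 or _b are one class to them, and where a whole thing is asked for, a point or a joint stands for the part that bears it (a point fixed in the world has none). Each returns a list of dicts, best first, with "p" (0 to 1); they miss things now and then, are a little off and sometimes report something else, mostly with a low value. They report only what shows in the picture. A call takes as long as a camera call. They do not tell look-alikes from the thing itself.
- bot.regions_of(label, picture): "region" (420x560 bool, what is visible of it) and "extent" ([centre column, centre row, width, height] in pixels, round what is visible of it).
The state is a dict: "time_s": time; "joint_positions": joint angles; "qvel": joint speeds; "tau": joint torques, N m; "position": TCP position; "tcp_rot": TCP orientation; "force": force on the tool from outside, world axes, zero at the start; "moment": the same for the moment, N m; "opening": opening from 0.0 (shut) to 1.0 (fully open).
Only numpy, scipy, OpenCV 4.12 (cv2) and the standard library are available. Lean on these libraries where they do the work, as an engineer would, in place of code of your own. Each camera call takes 0.05 s, during which the arm holds its last target.

## Working session

There is one attempt and no reset: what is moved stays moved. The work goes in short steps, Python scripts to look and compute and a shell command to move; the robot and the scene stay as the last step left them, time stands still between calls to the robot, and variables do not carry over. Pictures are saved under pics/ and viewed, and the job is handed in when it is done.

```bash
ls; mkdir -p pics; python3 - <<'E'
from rig import bot
import cv2, numpy as np, pickle
s=bot.read_state(); print({k:np.round(v,3).tolist() for k,v in s.items()})
for n in ("scene","top"):
    c=bot.capture(n); cv2.imwrite(f"pics/{n}0.png",c["pixels"]); pickle.dump(c,open(f"{n}0.pkl","wb"))
    print(n,c["K"].round(1).tolist(),c["world_to_cam"].round(3).tolist(),c["shot"])
    for l in ["white_bottle","amber_bottle","bench_timer","tape","sample_jar","pad_white_bottle","pad_amber_bottle","pad_timer","pad_tape"]:
        r=bot.regions_of(l,c); print(l,[(round(float(d["p"]),2),np.round(d["extent"]).tolist()) for d in r])
E
```

```text
pics
{'time_s': 0.0, 'joint_positions': [-74.342, 30.279, 82.158, -0.001, 67.688, -10.227], 'qvel': [-0.002, 0.018, 0.023, 0.078, 0.013, -0.004], 'tau': [0.001, -44.004, -17.659, 0.063, 0.058, -0.0], 'position': [0.273, -0.562, 0.404], 'tcp_rot': [[-0.001, 0.9, 0.437], [0.002, 0.437, -0.9], [-1.0, 0.0, -0.002]], 'force': [-0.167, 0.375, -0.772], 'moment': [-0.048, 0.014, 0.045], 'opening': 0.996}
scene [[434.0, 0.0, 281.8], [0.0, 434.0, 210.0], [0.0, 0.0, 1.0]] [[-0.834, -0.551, -0.008, 0.481], [0.362, -0.559, 0.746, -0.312], [-0.416, 0.62, 0.666, -0.925], [0.0, 0.0, 0.0, 1.0]] 1
white_bottle [(0.55, [352.0, 229.0, 27.0, 53.0])]
amber_bottle [(0.68, [371.0, 212.0, 15.0, 30.0])]
bench_timer [(0.81, [387.0, 191.0, 21.0, 26.0]), (0.58, [259.0, 282.0, 44.0, 37.0])]
tape [(0.9, [298.0, 310.0, 42.0, 48.0])]
sample_jar [(0.96, [327.0, 269.0, 32.0, 34.0])]
pad_white_bottle [(0.62, [280.0, 254.0, 32.0, 21.0])]
pad_amber_bottle [(0.78, [233.0, 315.0, 24.0, 19.0]), (0.74, [373.0, 211.0, 9.0, 35.0])]
pad_timer [(0.74, [157.0, 323.0, 37.0, 25.0]), (0.59, [201.0, 350.0, 39.0, 30.0])]
pad_tape [(0.58, [258.0, 283.0, 49.0, 37.0])]
top [[459.0, 0.0, 271.9], [0.0, 459.0, 215.9], [0.0, 0.0, 1.0]] [[0.016, -1.0, -0.011, 0.013], [0.995, 0.015, 0.097, -0.583], [-0.097, -0.013, 0.995, -1.508], [0.0, 0.0, 0.0, 1.0]] 2
white_bottle [(0.56, [311.0, 263.0, 22.0, 22.0]), (0.54, [208.0, 225.0, 15.0, 18.0])]
amber_bottle [(0.71, [346.0, 262.0, 18.0, 12.0])]
bench_timer [(0.45, [377.0, 263.0, 20.0, 11.0])]
tape [(0.62, [230.0, 260.0, 34.0, 34.0])]
sample_jar [(0.88, [271.0, 263.0, 21.0, 23.0])]
pad_white_bottle [(0.78, [271.0, 222.0, 22.0, 23.0])]
pad_amber_bottle [(0.48, [208.0, 226.0, 15.0, 14.0])]
pad_timer [(0.48, [175.0, 222.0, 24.0, 16.0])]
pad_tape [(0.81, [242.0, 225.0, 28.0, 34.0]), (0.63, [310.0, 262.0, 19.0, 18.0])]
```

```bash
python3 - <<'E'
import cv2, pickle
for n,(r0,r1,c0,c1) in (("scene",(140,400,100,450)),("top",(170,300,130,430))):
    c=pickle.load(open(n+"0.pkl","rb"))["pixels"][r0:r1,c0:c1]
    f=800/(c1-c0); f=min(f,600/(r1-r0))
    cv2.imwrite(f"pics/{n}0z.png",cv2.resize(c,None,fx=f,fy=f,interpolation=cv2.INTER_CUBIC))
E
```

```text
(no output)
```

View pics/scene0.png

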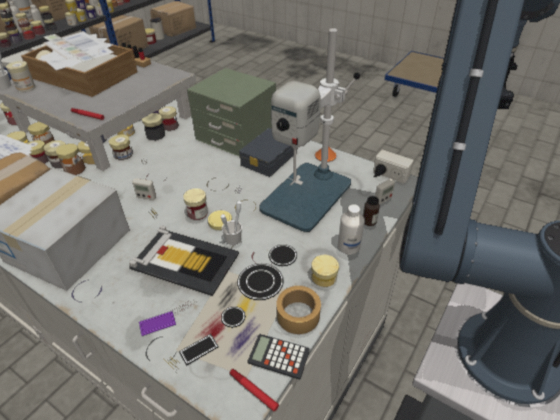

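View pics/top0.png

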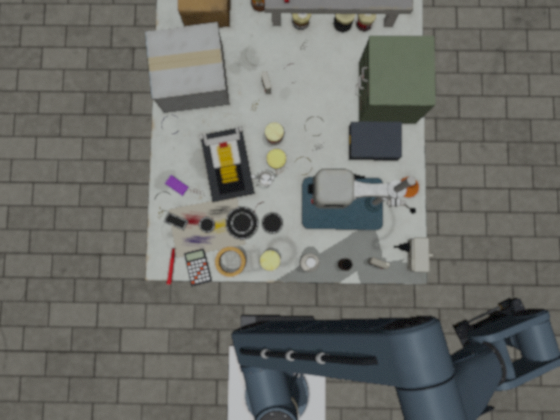

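View pics/scene0z.png

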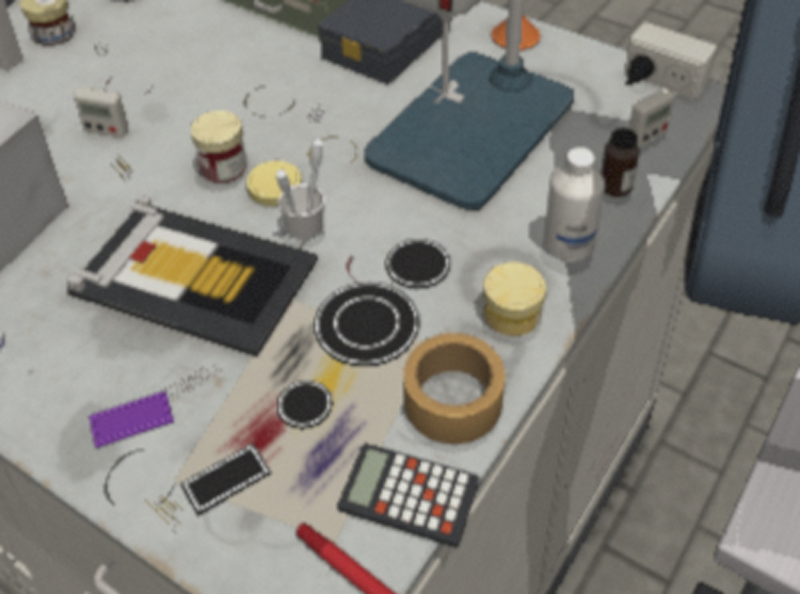

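View pics/top0z.png

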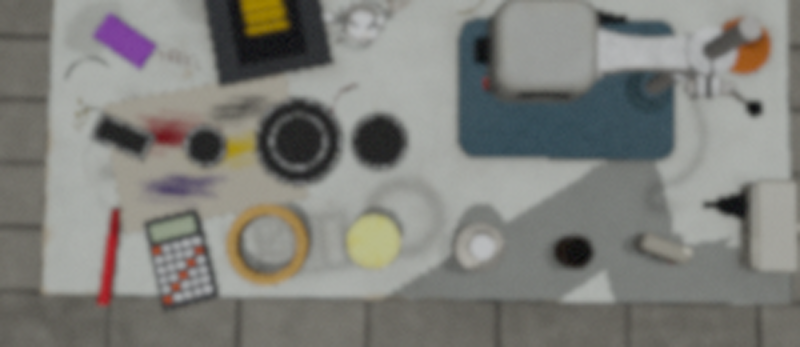

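The scene view shows the row at the near edge: tape (298,310), jar (325,269), white bottle (350,230), amber bottle (371,212) and timer (385,190). The pads run from the white-bottle pad (283,255) through the tape pad (261,281) and amber pad (233,316) to the timer pad (199,349). The purple look-alike is at (157,323). Next I measure them.

```bash
cat > h.py <<'E'
import cv2, numpy as np
def cam(c):
    W=c["world_to_cam"]; R=W[:3,:3]; t=W[:3,3]; return c["K"],R,t
def ray(c,uv):
    K,R,t=cam(c); uv=np.atleast_2d(uv).astype(float)
    d=np.c_[(uv[:,0]-K[0,2])/K[0,0],-(uv[:,1]-K[1,2])/K[1,1],-np.ones(len(uv))]
    return -R.T@t, d@R     # origin, dirs (world) with unit depth
def on_plane(c,uv,z):
    o,d=ray(c,uv); s=(z-o[2])/d[:,2]; return o+d*s[:,None]
def cloud(c,mask=None):
    D=c["depth"]; m=D>0
    if mask is not None: m&=mask
    v,u=np.nonzero(m); o,d=ray(c,np.c_[u,v]); return o+d*D[v,u][:,None], np.c_[u,v]
def proj(c,P):
    K,R,t=cam(c); q=np.atleast_2d(P)@R.T+t
    return np.c_[K[0,0]*q[:,0]/-q[:,2]+K[0,2], K[1,1]*-q[:,1]/-q[:,2]+K[1,2]]
def circ(P):
    A=np.c_[2*P,np.ones(len(P))]; s=np.linalg.lstsq(A,(P**2).sum(1),rcond=None)[0]
    return s[:2],np.sqrt(s[2]+s[0]**2+s[1]**2)
E
python3 - <<'E'
import pickle
from h import *
for n in ("scene","top"):
    c=pickle.load(open(n+"0.pkl","rb"))
    # warp to bench plane z=.004, 1mm/px over x .3-.8,y -.5..+.5
    xs=np.arange(.35,.75,.001); ys=np.arange(.5,-.45,-.001)
    for z in (.004,):
        X,Y=np.meshgrid(xs,ys,indexing='ij')
        uv=proj(c,np.c_[X.ravel(),Y.ravel(),np.full(X.size,z)]).reshape(*X.shape,2).astype(np.float32)
        im=cv2.remap(c["pixels"],uv[...,0],uv[...,1],cv2.INTER_CUBIC)[::-1]
        cv2.imwrite(f"pics/{n}_warp.png",cv2.resize(im,None,fx=.84,fy=.84)); np.save(f"{n}_warp.npy",im)
    P,uv=cloud(c); 
    sel=(P[:,0]>.35)&(P[:,0]<.56)&(P[:,1]>-.4)&(P[:,1]<.3)&(P[:,2]>-.02)
    print(n,"bench z median",np.median(P[(abs(P[:,2])<.015)&sel][:,2]))
    S=P[sel&(P[:,2]>.015)]
    H=np.zeros((21,70)); 
    # connected comps on 5mm grid
    g=np.zeros((42,140),np.uint8); gi=((S[:,0]-.35)/.005).astype(int),((S[:,1]+.4)/.005).astype(int)
    g[gi]=1; nl,lab=cv2.connectedComponents(g)
    for k in range(1,nl):
        Q=S[lab[gi]==k]
        if len(Q)>15: print(k,len(Q),"min",Q.min(0).round(3),"max",Q.max(0).round(3),"med",np.median(Q,0).round(3))
E
```

```text
scene bench z median 0.0026965611517635324
1 966 min [0.35  0.223 0.015] max [0.471 0.3   0.021] med [0.402 0.267 0.017]
2 1282 min [0.379 0.107 0.015] max [0.479 0.209 0.055] med [0.426 0.164 0.047]
3 953 min [ 0.4   -0.123  0.015] max [ 0.459 -0.069  0.145] med [ 0.422 -0.082  0.09 ]
4 376 min [ 0.405 -0.235  0.016] max [ 0.446 -0.196  0.091] med [ 0.422 -0.208  0.063]
5 683 min [ 0.401 -0.008  0.015] max [0.469 0.063 0.056] med [0.431 0.037 0.05 ]
6 310 min [ 0.413 -0.359  0.015] max [ 0.451 -0.295  0.073] med [ 0.428 -0.32   0.053]
7 30 min [ 0.479 -0.4    0.033] max [ 0.496 -0.38   0.05 ] med [ 0.486 -0.392  0.041]
8 461 min [ 0.54  -0.35   0.015] max [ 0.56  -0.078  0.03 ] med [ 0.549 -0.199  0.024]
top bench z median 0.0007335675155751842
1 17 min [0.359 0.229 0.015] max [0.383 0.242 0.024] med [0.373 0.235 0.017]
2 235 min [0.352 0.232 0.015] max [0.469 0.3   0.028] med [0.405 0.272 0.017]
3 392 min [0.381 0.11  0.016] max [0.479 0.21  0.056] med [0.43  0.163 0.047]
4 155 min [ 0.407 -0.237  0.015] max [ 0.446 -0.198  0.092] med [ 0.427 -0.213  0.08 ]
5 302 min [ 0.403 -0.126  0.025] max [ 0.46  -0.068  0.146] med [ 0.431 -0.095  0.113]
6 328 min [ 0.403 -0.004  0.039] max [0.468 0.059 0.059] med [0.436 0.029 0.049]
7 166 min [ 0.415 -0.358  0.018] max [ 0.451 -0.296  0.076] med [ 0.433 -0.323  0.064]
11 30 min [ 0.478 -0.4    0.032] max [ 0.498 -0.379  0.05 ] med [ 0.488 -0.393  0.04 ]
12 392 min [ 0.543 -0.347  0.015] max [ 0.56  -0.079  0.034] med [ 0.551 -0.214  0.023]
```

View pics/scene_warp.png

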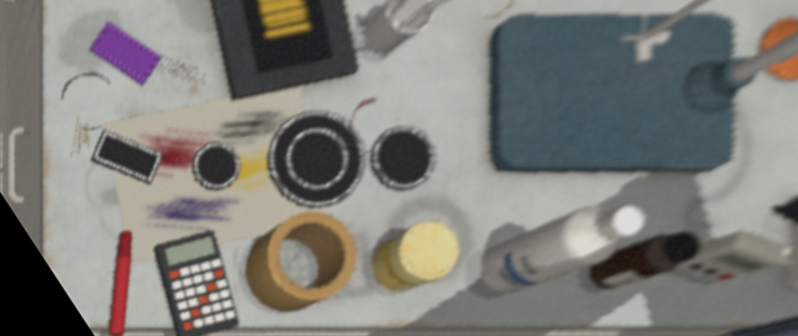

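View pics/top_warp.png

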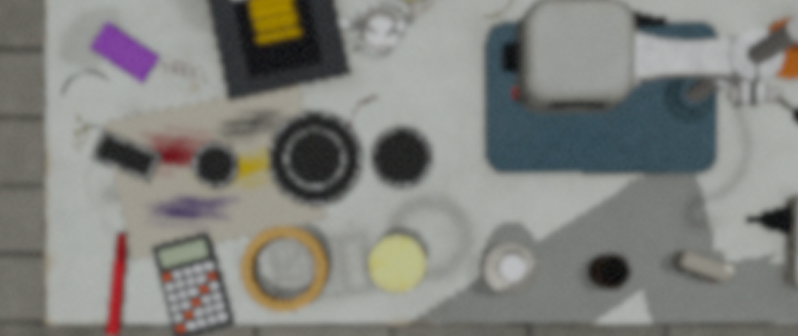

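```bash
python3 - <<'E'
from h import *
seeds={"white":(.548,.024),"tape":(.548,.128),"amber":(.545,.245),"timer":(.56,.345)}
for n in ("scene","top"):
    im=np.load(n+"_warp.npy").astype(np.float32)
    br=im.mean(2)
    # image row 0 -> x=.749; col0 -> y=.5
    inv=lambda P: np.c_[.749-P[:,1]*.001,.5-P[:,0]*.001]
    for k,(x,y) in seeds.items():
        c0=np.array([(.5-y)*1000,(.749-x)*1000])
        m=(br<95).astype(np.uint8)
        R={"white":45,"tape":64,"amber":36,"timer":48}[k]
        mm=np.zeros_like(m); cv2.circle(mm,tuple(int(v) for v in c0),R,1,-1); m&=mm
        m=cv2.morphologyEx(m,cv2.MORPH_CLOSE,np.ones((9,9),np.uint8))
        cs,_=cv2.findContours(m,cv2.RETR_EXTERNAL,cv2.CHAIN_APPROX_NONE)
        C=max(cs,key=cv2.contourArea)[:,0,:]
        if k=="timer":
            r=cv2.minAreaRect(C); ce=inv(np.array([r[0]])); b=inv(cv2.boxPoints(r)); 
            e=b[1]-b[0]; e2=b[2]-b[1]; L=e if np.linalg.norm(e)>np.linalg.norm(e2) else e2
            print(n,k,ce.round(4),np.round(r[1],1),"long axis ang deg from +x",np.degrees(np.arctan2(L[1],L[0])).round(1))
        else:
            h=cv2.convexHull(C)[:,0,:]
            # dense: radial boundary from contour of filled mask
            E=cv2.fitEllipse(C); print(n,k,inv(np.array([E[0]])).round(4),np.round(E[1],1),E[2])
E
```

```text
scene white [[0.5599 0.023 ]] [63.9 71.6] 53.63176345825195
scene tape [[0.5585 0.1253]] [103.2 110.1] 56.547882080078125
scene amber [[0.5506 0.2467]] [48.3 56.8] 95.95154571533203
scene timer [[0.5583 0.3441]] [92.6 46. ] long axis ang deg from +x -101.0
top white [[0.5619 0.0226]] [63.4 66.5] 82.9892349243164
top tape [[0.5606 0.1255]] [103.9 105.4] 92.56694793701172
top amber [[0.5532 0.2457]] [43.9 56.6] 105.21377563476562
top timer [[0.5632 0.3415]] [88.5 40.3] long axis ang deg from +x -100.5
```

```bash
cat > pads.py <<'E'
from h import *
from scipy.optimize import minimize
XS=np.arange(.47,.65,.001)
def tmpl(k,cx,cy,a,X,Y,s):
    dx,dy=X-cx,Y-cy; r=np.hypot(dx,dy); T=np.full(X.shape,170.)
    w=.0015
    if k=="timer":
        u=abs(np.cos(a)*dx+np.sin(a)*dy); v=abs(-np.sin(a)*dx+np.cos(a)*dy)
        T[(u<.020)&(v<.039)]=40
        e=np.maximum(u-.016,v-.035); T[abs(e+w/2)<w]=210
    else:
        Rp,rs={"white":(.038,[.034]),"tape":(.058,[.054,.034]),"amber":(.029,[.025])}[k]
        T[r<Rp]=40
        for q in rs: T[abs(r-q+w/2)<w]=210
    return cv2.GaussianBlur(T,(0,0),s*1000)
def fit(c,k,x,y,a0=0.,s=.003,z=.004):
    h=.075 if k=="tape" else .055
    X,Y=np.meshgrid(np.arange(x-h,x+h,.001),np.arange(y-h,y+h,.001),indexing='ij')
    uv=proj(c,np.c_[X.ravel(),Y.ravel(),np.full(X.size,z)]).reshape(*X.shape,2).astype(np.float32)
    I=cv2.remap(c["pixels"],uv[...,0],uv[...,1],cv2.INTER_LINEAR).astype(float).mean(2)
    Rm={"white":.045,"tape":.062,"amber":.033,"timer":.05}[k]
    def cost(p):
        M=np.hypot(X-p[0],Y-p[1])<Rm
        if k=="timer":
            dx,dy=X-p[0],Y-p[1]; u=abs(np.cos(p[2])*dx+np.sin(p[2])*dy); v=abs(-np.sin(p[2])*dx+np.cos(p[2])*dy)
            M=(u<.026)&(v<.045)
        T=tmpl(k,p[0],p[1],p[2],X,Y,s)[M]; J=I[M]; return -np.corrcoef(T,J)[0,1]
    best=min((minimize(cost,[x,y,a0+d],method="Nelder-Mead",options=dict(initial_simplex=[[x+.003,y+.003,a0+d],[x-.005,y,a0+d],[x,y-.005,a0+d],[x,y,a0+d+.1]],xatol=1e-4)) for d in (-.1,.1)),key=lambda r:r.fun)
    return best.x,-best.fun
E
python3 - <<'E'
import pickle
from pads import *
for n in ("scene","top"):
    c=pickle.load(open(n+"0.pkl","rb"))
    for k,(x,y,a) in {"white":(.56,.023,0),"tape":(.56,.1255,0),"amber":(.552,.246,0),"timer":(.56,.343,np.radians(-11))}.items():
        p,s=fit(c,k,x,y,a); print(n,k,p[:2].round(4),np.degrees(p[2]).round(1) if k=="timer" else "",round(s,3))
    P,uv=cloud(c)
    for nm,x0,x1,y0,y1,z0 in (("timer",.40,.47,-.37,-.285,.06),("amber",.39,.46,-.25,-.18,.07),("whitecap",.38,.48,-.14,-.05,.125),("tape",.37,.49,.09,.22,.04),("jar",.39,.48,-.02,.07,.045)):
        Q=P[(P[:,0]>x0)&(P[:,0]<x1)&(P[:,1]>y0)&(P[:,1]<y1)&(P[:,2]>z0)]
        r=cv2.minAreaRect((Q[:,:2]*1000).astype(np.float32))
        print(n,nm,len(Q),"zmax",Q[:,2].max().round(4),"zmed",np.median(Q[:,2]).round(4),"bbox ctr",((Q.min(0)+Q.max(0))/2)[:2].round(4),"size",np.ptp(Q,0).round(4)[:2],"mean",Q.mean(0)[:2].round(4),"rect",np.round(r[0],1),np.round(r[1],1),round(r[2],1))
E
```

```text
scene white [0.561  0.0205]  0.973
scene tape [0.5604 0.1232]  0.951
scene amber [0.5519 0.2422]  0.951
scene timer [0.5627 0.3491] -21.8 0.91
scene timer 121 zmax 0.0732 zmed 0.0671 bbox ctr [ 0.4318 -0.3287] size [0.0368 0.0606] mean [ 0.431  -0.3252] rect [ 431.5 -328.6] [61.5 23.5] 71.7
scene amber 139 zmax 0.0908 zmed 0.0853 bbox ctr [ 0.4266 -0.2191] size [0.0349 0.0325] mean [ 0.4243 -0.2156] rect [ 426.6 -218.9] [35.  32.3] 2.8
scene whitecap 122 zmax 0.1449 zmed 0.1411 bbox ctr [ 0.4301 -0.1003] size [0.0281 0.0291] mean [ 0.4288 -0.0967] rect [429.7 -99.2] [27.8 28.2] 71.4
scene tape 806 zmax 0.055 zmed 0.0494 bbox ctr [0.4293 0.1575] size [0.1    0.1005] mean [0.4273 0.1604] rect [428.9 157.3] [ 98.8 100.9] 33.6
scene jar 491 zmax 0.0557 zmed 0.0507 bbox ctr [0.435  0.0274] size [0.0672 0.0704] mean [0.4336 0.0282] rect [434.3  27. ] [66.1 66.9] 51.2
top white [0.5625 0.0223]  0.988
top tape [0.5607 0.126 ]  0.966
top amber [0.5532 0.2435]  0.965
top timer [0.5642 0.3505] -21.8 0.921
top timer 119 zmax 0.0762 zmed 0.0657 bbox ctr [ 0.4332 -0.3261] size [0.0347 0.0581] mean [ 0.4343 -0.3258] rect [ 433.7 -326.6] [59.2 21.8] 70.2
top amber 101 zmax 0.092 zmed 0.0845 bbox ctr [ 0.4282 -0.2176] size [0.0353 0.0355] mean [ 0.4272 -0.2172] rect [ 427.3 -217.7] [34.1 35.6] 53.7
top whitecap 73 zmax 0.1464 zmed 0.1404 bbox ctr [ 0.4313 -0.0975] size [0.0247 0.0267] mean [ 0.4314 -0.0979] rect [431.3 -97.5] [24.5 26.8] 0.6
top tape 352 zmax 0.0557 zmed 0.0477 bbox ctr [0.4304 0.16  ] size [0.0981 0.0996] mean [0.4301 0.1599] rect [430.3 160.3] [97.8 97.9] 45.5
top jar 295 zmax 0.0591 zmed 0.0491 bbox ctr [0.4357 0.0274] size [0.0652 0.0625] mean [0.436  0.0284] rect [435.7  27.4] [65.1 62.3] 1.0
```

```bash
python3 - <<'E'
import pickle
from h import *
for n in ("scene","top"):
    c=pickle.load(open(n+"0.pkl","rb")); P,uv=cloud(c)
    Q=P[(P[:,0]>.5)&(P[:,0]<.8)&(P[:,1]>-.27)&(P[:,1]<.1)&(P[:,2]>.2)&(P[:,2]<.5)]
    print(n,len(Q),np.percentile(Q,[2,50,98],axis=0).round(3).tolist())
    Q=P[(P[:,0]>.35)&(P[:,0]<.56)&(P[:,1]<-.35)&(P[:,1]>-.5)&(P[:,2]>.02)&(P[:,2]<.3)]
    print("socket",np.percentile(Q,[2,50,98],axis=0).round(3).tolist())
    Q=P[(P[:,0]>.5)&(P[:,0]<.72)&(P[:,1]<-.08)&(P[:,1]>-.3)&(P[:,2]>.015)&(P[:,2]<.035)]
    print("plate",np.percentile(Q,[2,50,98],axis=0).round(3).tolist())
E
```

```text
scene 2854 [[0.582, -0.25, 0.264], [0.61, -0.106, 0.342], [0.666, -0.08, 0.387]]
socket [[0.407, -0.482, 0.022], [0.459, -0.437, 0.059], [0.512, -0.382, 0.071]]
plate [[0.543, -0.295, 0.02], [0.622, -0.179, 0.025], [0.715, -0.083, 0.029]]
top 2020 [[0.584, -0.262, 0.294], [0.628, -0.15, 0.378], [0.674, -0.086, 0.388]]
socket [[0.411, -0.484, 0.03], [0.469, -0.447, 0.065], [0.515, -0.383, 0.074]]
plate [[0.545, -0.296, 0.017], [0.591, -0.192, 0.023], [0.711, -0.082, 0.031]]
```

```bash
python3 -m crank '[{"offset":[0,0,0],"spin":-0.14},{"offset":[0,0,0],"spin":-0.14},{"offset":[0,0,0],"spin":-0.14},{"offset":[0,0,0],"spin":-0.14},{"offset":[0,0,0],"spin":-0.14},{"offset":[0,0,0],"spin":-0.14},{"offset":[0,0,0],"spin":-0.14},{"offset":[0,0,0],"spin":-0.139},{"offset":[0,0.03,0.01],"spin":0},{"offset":[0,0.03,0.01],"spin":0},{"offset":[0,0.03,0.01],"spin":0},{"offset":[0,0.03,0.01],"spin":0}]' 0.087
```

```text
time_s: 2.2
position: [0.3131, -0.4412, 0.4048]
tcp_rot: [[0.0, 0.0, 1.0], [-0.0, 1.0, -0.0], [-1.0, -0.0, 0.0]]
force: [0.5, 0.5, 0.6]
opening: 0.998
```

```bash
python3 -m crank '[{"offset":[0,0.038,0.013],"spin":0},{"offset":[0,0.038,0.013],"spin":0},{"offset":[0,0.038,0.013],"spin":0},{"offset":[0,0.038,0.013],"spin":0},{"offset":[0,0.038,0.013],"spin":0},{"offset":[0,0.038,0.013],"spin":0},{"offset":[0,0.038,0.013],"spin":0},{"offset":[0,0.038,0.013],"spin":0},{"offset":[0,0.0385,0.0136],"spin":0},{"offset":[0,0,0],"spin":0}]'
python3 - <<'E'
from rig import bot
import cv2,pickle
for n in ("scene","top"):
    c=bot.capture(n); pickle.dump(c,open(f"{n}1.pkl","wb")); cv2.imwrite(f"pics/{n}1.png",c["pixels"])
E
```

```text
time_s: 3.2
position: [0.4309, -0.0959, 0.4049]
tcp_rot: [[0.0, -0.006, 1.0], [0.002, 1.0, 0.006], [-1.0, 0.002, 0.0]]
force: [-0.5, -0.2, 0.1]
opening: 0.997
```

View pics/scene1.png

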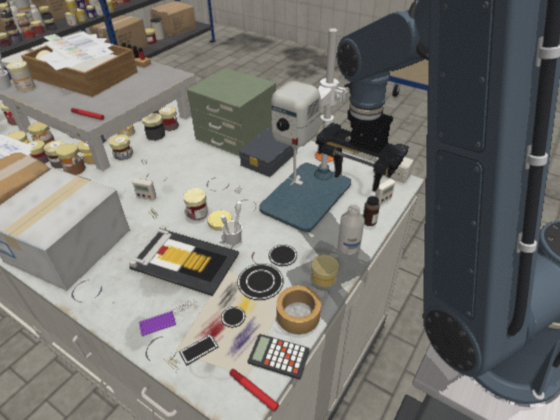

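The gripper hangs at (370,155), with the bottle below it at (350,230). I'll compare the camera's position for the fingertips with the robot's own.

```bash
python3 - <<'E'
from rig import bot
import pickle
from h import *
s=bot.read_state(); p=np.array(s["position"]); print(p.round(4))
for n in ("scene","top"):
    c=pickle.load(open(n+"1.pkl","rb")); P,uv=cloud(c)
    Q=P[(abs(P[:,0]-p[0])<.12)&(abs(P[:,1]-p[1])<.06)&(P[:,2]>p[2]-.2)&(P[:,2]<p[2]-.13)]
    print(n,len(Q), Q.min(0).round(4) if len(Q) else '',Q.max(0).round(4) if len(Q) else '')
    for sg in (-1,1):
        F=Q[(Q[:,0]-p[0])*sg>0]
        if len(F): print(sg,len(F),np.percentile(F,[3,50,97],axis=0).round(4).tolist())
    im=c["pixels"].copy()
    for sg in(-1,1):
        for dz in(-.182,):
            for dy in(-.0095,.0095):
                for dx in (.0435,.0585):
                    u=proj(c,p+np.array([sg*dx,dy,dz]))[0]; cv2.circle(im,tuple(int(round(v*8)) for v in u),8,(0,0,255),-1,shift=3)
    u0=proj(c,p+np.array([0,0,-.182]))[0].astype(int)
    cr=im[max(0,u0[1]-70):u0[1]+70,max(0,u0[0]-80):u0[0]+80]
    cv2.imwrite(f"pics/{n}_fing.png",cv2.resize(cr,None,fx=4,fy=4,interpolation=cv2.INTER_CUBIC))
E
```

```text
[ 0.4307 -0.099   0.405 ]
scene 261 [ 0.3738 -0.1083  0.2251] [ 0.4901 -0.0826  0.2749]
-1 113 [[0.3753, -0.1061, 0.228], [0.3807, -0.0881, 0.2514], [0.3879, -0.0852, 0.274]]
1 148 [[0.4751, -0.1063, 0.2266], [0.4779, -0.089, 0.2539], [0.4866, -0.0843, 0.2743]]
top 0
```

View pics/scene_fing.png

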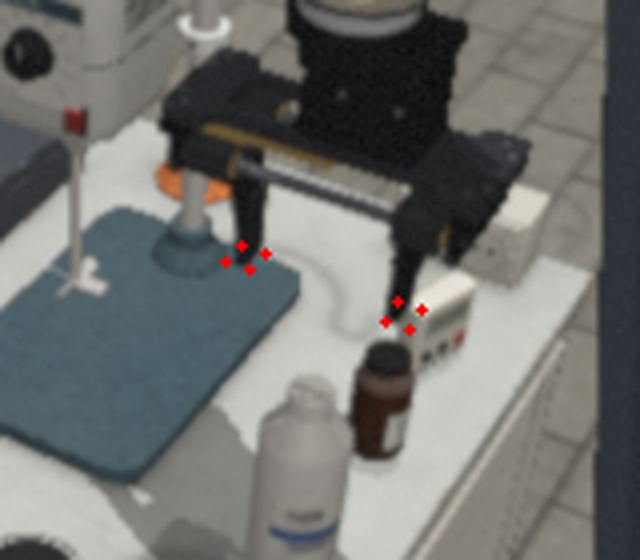

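The fingertip prediction matches to within about 1–2 mm. Descend and grip.

```bash
python3 -m crank '[{"offset":[0.02,0,0],"spin":0},{"offset":[0.03,0,0],"spin":0},{"offset":[0.03,0,0],"spin":0},{"offset":[0.03,0,0],"spin":0},{"offset":[0.02,0,0],"spin":0},{"offset":[0.015,0,0],"spin":0},{"offset":[0,0,0],"spin":0}]'
python3 -m crank '[{"offset":[0,0,0],"spin":0},{"offset":[0,0,0],"spin":0},{"offset":[0,0,0],"spin":0},{"offset":[0,0,0],"spin":0},{"offset":[0,0,0],"spin":0},{"offset":[0,0,0],"spin":0},{"offset":[0,0,0],"spin":0},{"offset":[0,0,0],"spin":0}]' 0.05
```

```text
time_s: 4.0
position: [0.43, -0.1012, 0.2581]
tcp_rot: [[-0.003, 0.003, 1.0], [0.002, 1.0, -0.002], [-1.0, 0.002, -0.003]]
force: [0.5, -0.1, -0.2]
opening: 0.999
time_s: 4.8
position: [0.4305, -0.0997, 0.2603]
tcp_rot: [[0.001, -0.0, 1.0], [-0.0, 1.0, 0.0], [-1.0, -0.0, 0.001]]
force: [-1.2, 0.1, 7.0]
opening: 0.674
```

```bash
python3 -m crank '[{"offset":[-0.01,0,0],"spin":0},{"offset":[-0.02,0,0],"spin":0},{"offset":[-0.025,0,0],"spin":0},{"offset":[-0.02,0,0],"spin":0},{"offset":[-0.01,0,0],"spin":0},{"offset":[0,0.01,0],"spin":0},{"offset":[0,0.02,0],"spin":0},{"offset":[0,0.03,0],"spin":0},{"offset":[0,0.03,0.01],"spin":0},{"offset":[0,0.02,0.02],"spin":0},{"offset":[0,0.01,0.03],"spin":0}]' 0.04
python3 -m crank '[{"offset":[0,0.001,0.03],"spin":0},{"offset":[0,0,0.02],"spin":0},{"offset":[0,0,0.015],"spin":0},{"offset":[0,0,0.006],"spin":0},{"offset":[0,0,0],"spin":0},{"offset":[0,0,0],"spin":0},{"offset":[0,0,0],"spin":0}]'
python3 - <<'E'
from rig import bot
import cv2,pickle
from h import *
s=bot.read_state(); print(np.round(s["position"],4),np.round(s["force"],2),s["opening"])
for n in ("scene","top"):
    c=bot.capture(n); pickle.dump(c,open(f"{n}2.pkl","wb")); cv2.imwrite(f"pics/{n}2.png",c["pixels"])
E
```

```text
time_s: 5.9
position: [0.4886, 0.0231, 0.3432]
tcp_rot: [[-0.007, -0.002, 1.0], [0.002, 1.0, 0.002], [-1.0, 0.002, -0.007]]
force: [0.1, -0.7, -2.8]
opening: 0.671
time_s: 6.6
position: [0.5604, 0.0214, 0.3443]
tcp_rot: [[-0.002, 0.0, 1.0], [0.0, 1.0, -0.0], [-1.0, 0.0, -0.002]]
force: [-0.3, 0.1, -2.5]
opening: 0.674
[0.5604 0.0214 0.3443] [-0.33  0.07 -2.52] 0.6737478961929003
```

View pics/scene2.png

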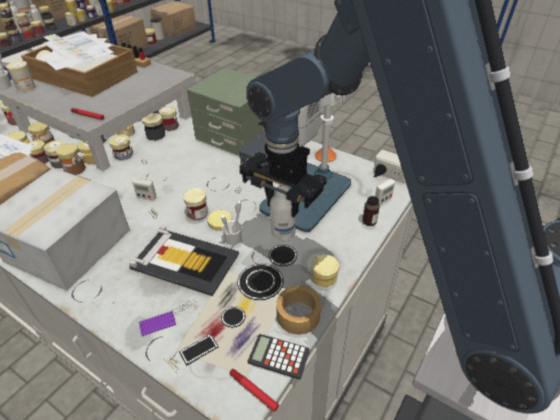

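```bash
cat > cyl.py <<'E'
from h import *
from scipy.optimize import least_squares
def cyl(c,x,y,z0,z1,r,w=None):
    w=w or r+.012
    P,_=cloud(c); Q=P[(np.hypot(P[:,0]-x,P[:,1]-y)<w)&(P[:,2]>z0)&(P[:,2]<z1)]
    if len(Q)<15: return None
    f=least_squares(lambda p:np.hypot(Q[:,0]-p[0],Q[:,1]-p[1])-r,[x,y],loss="soft_l1",f_scale=.0015)
    return f.x.round(4),len(Q),np.sqrt(np.mean(f.fun**2)).round(4)
E
python3 - <<'E'
import pickle
from cyl import *
c=pickle.load(open("scene2.pkl","rb"))
for z in ((.09,.11),(.11,.13),(.13,.15)): print(z,cyl(c,.5604,.0214,*z,.03))
c=pickle.load(open("scene0.pkl","rb"))
for z in ((.02,.045),(.045,.07),(.07,.095)): print(z,cyl(c,.4307,-.0987,*z,.03))
for z in ((.015,.035),(.035,.06)): print("amber",z,cyl(c,.427,-.218,*z,.021))
E
```

```text
(0.09, 0.11) (array([0.5602, 0.0198]), 129, np.float64(0.0011))
(0.11, 0.13) (array([0.5602, 0.02  ]), 143, np.float64(0.0011))
(0.13, 0.15) (array([0.5604, 0.0201]), 146, np.float64(0.0012))
(0.02, 0.045) (array([ 0.4305, -0.1017]), 154, np.float64(0.0012))
(0.045, 0.07) (array([ 0.4306, -0.1017]), 152, np.float64(0.0013))
(0.07, 0.095) (array([ 0.4306, -0.1016]), 168, np.float64(0.0011))
amber (0.015, 0.035) (array([ 0.4258, -0.2221]), 71, np.float64(0.0016))
amber (0.035, 0.06) (array([ 0.4267, -0.2219]), 105, np.float64(0.0013))
```

The bottle is held upright at (284,213), over its pad at (283,255); relative to the pad it is off by less than 1 mm. Lower it.

```bash
python3 -m crank '[{"offset":[0.01,0.0005,0.001],"spin":0},{"offset":[0.02,0,0],"spin":0},{"offset":[0.02,0,0],"spin":0},{"offset":[0.012,0,0],"spin":0},{"offset":[0.008,0,0],"spin":0},{"offset":[0.005,0,0],"spin":0},{"offset":[0.003,0,0],"spin":0},{"offset":[0.001,0,0],"spin":0},{"offset":[0,0,0],"spin":0},{"offset":[0,0,0],"spin":0}]'
```

```text
time_s: 7.7
position: [0.5627, 0.0217, 0.2663]
tcp_rot: [[0.001, -0.0, 1.0], [-0.0, 1.0, 0.0], [-1.0, -0.0, 0.001]]
force: [-1.1, -0.0, -2.5]
opening: 0.676
```

```bash
python3 -m crank '[{"offset":[0.001,0,0],"spin":0},{"offset":[0.001,0,0],"spin":0},{"offset":[0,0,0],"spin":0},{"offset":[0,0,0],"spin":0}]'
python3 - <<'E'
from rig import bot
import pickle,cv2
from cyl import *
c=bot.capture("scene");pickle.dump(c,open("scene3.pkl","wb"))
s=bot.read_state(); print(np.round(s["position"],4),np.round(s["force"],2))
for z in ((.03,.05),(.05,.07)): print(z,cyl(c,.5614,.0214,*z,.03))
E
```

```text
time_s: 8.1
position: [0.5626, 0.0217, 0.2644]
tcp_rot: [[0.001, 0.0, 1.0], [-0.0, 1.0, -0.0], [-1.0, -0.0, 0.001]]
force: [-1.2, 1.3, 3.9]
opening: 0.678
[0.5626 0.0217 0.2644] [-1.89  0.1   4.27]
(0.03, 0.05) (array([0.5632, 0.0199]), 127, np.float64(0.0012))
(0.05, 0.07) (array([0.5633, 0.0202]), 121, np.float64(0.0011))
```

```bash
python3 -m crank '[{"offset":[-0.003,0,0],"spin":0},{"offset":[0,0.0,-0.0015],"spin":0},{"offset":[0,0,0],"spin":0},{"offset":[0.002,0,0],"spin":0},{"offset":[0.001,0,0],"spin":0},{"offset":[0,0,0],"spin":0},{"offset":[0,0,0],"spin":0}]'
python3 -m crank '[{"offset":[0,0,0],"spin":0},{"offset":[0,0,0],"spin":0},{"offset":[0,0,0],"spin":0},{"offset":[0,0,0],"spin":0},{"offset":[0,0,0],"spin":0},{"offset":[-0.01,0,0],"spin":0},{"offset":[-0.02,0,0],"spin":0},{"offset":[-0.04,0,0],"spin":0},{"offset":[-0.04,0,0],"spin":0},{"offset":[-0.03,0,0],"spin":0},{"offset":[0,0,0],"spin":0}]' 0.087
python3 - <<'E'
from rig import bot
import pickle,cv2
from cyl import *
c=bot.capture("scene");pickle.dump(c,open("scene3.pkl","wb"));cv2.imwrite("pics/scene3.png",c["pixels"])
s=bot.read_state(); print(np.round(s["position"],4),np.round(s["force"],2))
for z in ((.03,.05),(.05,.07)): print(z,cyl(c,.5614,.0214,*z,.03))
E
```

```text
time_s: 8.85
position: [0.5609, 0.0218, 0.2644]
tcp_rot: [[-0.0, -0.0, 1.0], [-0.0, 1.0, 0.0], [-1.0, -0.0, -0.0]]
force: [-1.8, -0.2, 5.1]
opening: 0.672
time_s: 9.95
position: [0.5622, 0.0217, 0.4093]
tcp_rot: [[0.011, -0.0, 1.0], [-0.002, 1.0, 0.0], [-1.0, -0.002, 0.011]]
force: [-0.3, 0.3, 0.0]
opening: 1.001
[0.5614 0.0217 0.4068] [ 0.54 -0.11 -0.01]
(0.03, 0.05) (array([0.5609, 0.0201]), 124, np.float64(0.001))
(0.05, 0.07) (array([0.5608, 0.0203]), 132, np.float64(0.0011))
```

View pics/scene3.png

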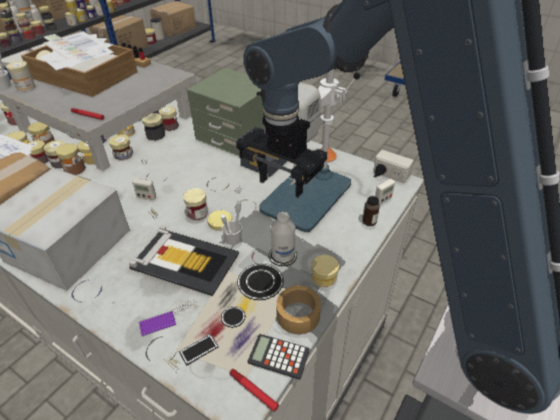

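Bottle at (284,238) now stands on its pad, at (0.561, 0.020) against the pad's (0.561, 0.0205). Next the amber bottle.

```bash
python3 -m crank '[{"offset":[0,0,-0.03],"spin":0},{"offset":[0,-0.01,-0.04],"spin":0},{"offset":[0,-0.03,-0.04],"spin":0},{"offset":[0,-0.04,-0.024],"spin":0},{"offset":[0,-0.04,0],"spin":0},{"offset":[0,-0.04,0],"spin":0},{"offset":[0,-0.04,0],"spin":0},{"offset":[0,-0.03,0],"spin":0},{"offset":[0,-0.011,0],"spin":0},{"offset":[0.02,0,0],"spin":0},{"offset":[0.03,0,0],"spin":0},{"offset":[0.03,0,0],"spin":0}]'
python3 - <<'E'
from rig import bot
import pickle,cv2
from cyl import *
s=bot.read_state(); print(np.round(s["position"],4),np.round(s["force"],2))
E
```

```text
time_s: 11.2
position: [0.4265, -0.2184, 0.3225]
tcp_rot: [[-0.001, -0.0, 1.0], [0.001, 1.0, 0.0], [-1.0, 0.001, -0.001]]
force: [0.3, -0.5, -0.2]
opening: 0.998
[ 0.4265 -0.2184  0.3225] [ 0.34 -0.53 -0.21]
```

```bash
python3 -m crank '[{"offset":[0.03,0,0],"spin":0},{"offset":[0.03,0,0],"spin":0},{"offset":[0.025,0,0],"spin":0},{"offset":[0.015,0,0],"spin":0},{"offset":[0.005,0,0],"spin":0},{"offset":[0,0,0],"spin":0},{"offset":[0,0,0],"spin":0}]'
python3 -m crank '[{"offset":[0,0,0],"spin":0},{"offset":[0,0,0],"spin":0},{"offset":[0,0,0],"spin":0},{"offset":[0,0,0],"spin":0},{"offset":[0,0,0],"spin":0},{"offset":[0,0,0],"spin":0},{"offset":[0,0,0],"spin":0},{"offset":[0,0,0],"spin":0},{"offset":[0,0,0],"spin":0}]' 0.025
```

```text
time_s: 11.9
position: [0.4271, -0.219, 0.2191]
tcp_rot: [[0.0, -0.0, 1.0], [-0.0, 1.0, 0.0], [-1.0, -0.0, 0.0]]
force: [0.4, -0.1, 0.6]
opening: 1.001
time_s: 12.8
position: [0.4269, -0.2192, 0.2187]
tcp_rot: [[-0.0, -0.0, 1.0], [0.0, 1.0, 0.0], [-1.0, 0.0, -0.0]]
force: [-0.5, -0.6, 0.2]
opening: 0.472
```

```bash
python3 -m crank '[{"offset":[-0.015,0,0],"spin":0},{"offset":[-0.03,0,0],"spin":0},{"offset":[-0.035,0,0],"spin":0},{"offset":[-0.03,0,0],"spin":0},{"offset":[-0.01,0.01,0],"spin":0},{"offset":[0,0.02,0],"spin":0},{"offset":[0,0.035,0],"spin":0},{"offset":[0,0.04,0],"spin":0},{"offset":[0,0.04,0],"spin":0},{"offset":[0,0.04,0],"spin":0},{"offset":[0,0.04,0],"spin":0},{"offset":[0,0.04,0],"spin":0}]' 0.015
python3 -m crank '[{"offset":[0,0.04,0],"spin":0},{"offset":[0,0.04,0],"spin":0},{"offset":[0,0.04,0.01],"spin":0},{"offset":[0,0.03,0.02],"spin":0},{"offset":[0,0.02,0.03],"spin":0},{"offset":[0,0.015,0.03],"spin":0},{"offset":[0,0.01,0.02],"spin":0},{"offset":[0,0.002,0.01],"spin":0},{"offset":[0,0,0.0055],"spin":0},{"offset":[0,0,0],"spin":0},{"offset":[0,0,0],"spin":0},{"offset":[0,0,0],"spin":0}]'
cat > cap.py <<'E'
import sys,pickle,cv2
from rig import bot
from cyl import *
def grab(tag,cams=("scene",)):
    s=bot.read_state(); print(round(float(s["time_s"]),2),np.round(s["position"],4),np.round(s["force"],2),round(float(s["opening"])*87,1))
    o=[]
    for n in cams:
        c=bot.capture(n); pickle.dump(c,open(f"{n}_{tag}.pkl","wb")); cv2.imwrite(f"pics/{n}_{tag}.png",c["pixels"]); o.append(c)
    return o if len(o)>1 else o[0]
E
python3 - <<'E'
from cap import *
c=grab("4")
for z in ((.125,.15),(.15,.175)): print(z,cyl(c,.5525,.2429,*z,.021))
E
```

```text
time_s: 14.0
position: [0.4259, 0.0478, 0.3378]
tcp_rot: [[-0.002, 0.0, 1.0], [0.001, 1.0, -0.0], [-1.0, 0.001, -0.002]]
force: [0.4, -0.2, -0.2]
opening: 0.469
time_s: 15.2
position: [0.5515, 0.2422, 0.3387]
tcp_rot: [[-0.001, 0.001, 1.0], [-0.0, 1.0, -0.001], [-1.0, -0.0, -0.001]]
force: [0.9, -0.1, -0.6]
opening: 0.472
15.2 [0.5515 0.2422 0.3387] [ 0.92 -0.1  -0.63] 41.1
(0.125, 0.15) (array([0.552 , 0.2397]), 138, np.float64(0.0008))
(0.15, 0.175) (array([0.5501, 0.2395]), 182, np.float64(0.0045))
```

View pics/scene_4.png

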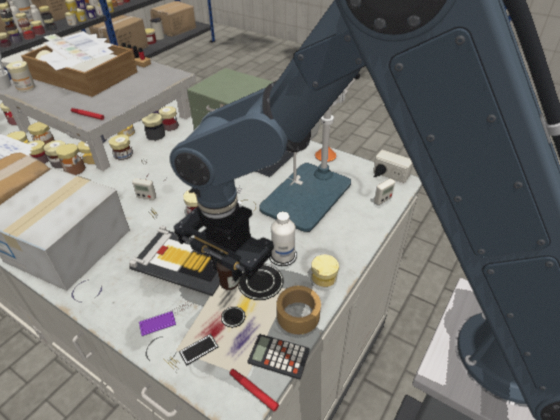

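```bash
python3 - <<'E'
from cap import *
c=grab("4",("top",))
P,_=cloud(c); Q=P[(np.hypot(P[:,0]-.561,P[:,1]-.021)<.03)&(P[:,2]>.125)&(P[:,2]<.16)]
print(len(Q),Q.min(0),Q.max(0),(Q.min(0)+Q.max(0))/2,Q.mean(0))
u=proj(c,[.5625,.0223,.004])[0]; print(u)
im=c["pixels"].copy(); a=[int(v) for v in u]
cr=im[a[1]-25:a[1]+25,a[0]-30:a[0]+30]; cr=cv2.resize(cr,None,fx=10,fy=10,interpolation=cv2.INTER_CUBIC)
def dr(X,r,z,col):
    t=np.linspace(0,2*np.pi,60); q=proj(c,np.c_[X[0]+r*np.cos(t),X[1]+r*np.sin(t),np.full(60,z)])
    q=(q-[a[0]-30,a[1]-25]+.5)*10; cv2.polylines(cr,[q.astype(np.int32)],True,col,1)
dr((.5625,.0223),.034,.004,(0,255,0));dr((.5625,.0223),.030,.1,(255,0,0));dr((.5625,.0223),.0145,.144,(0,0,255))
cv2.imwrite("pics/top_4z.png",cr)
E
```

```text
15.25 [0.5517 0.2423 0.3388] [ 0.22  0.54 -0.24] 41.2
80 [0.54452716 0.00763207 0.12516907] [0.57610688 0.03901052 0.15210944] [0.56031702 0.0233213  0.13863926] [0.56066088 0.02255403 0.14195499]
[271.81079269 222.50919563]
```

View pics/top_4z.png

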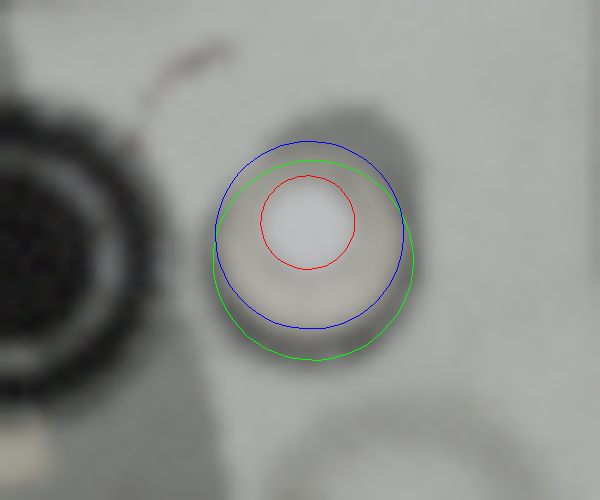

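From above, the white bottle sits centred in its ring (cap at (307,222) in the crop, matching the predicted circle). The amber pad's two earlier fits differed by 3 mm, so I'll check that before lowering.

```bash
python3 - <<'E'
import pickle
from h import *
out=[]
fits={"scene":[((.5519,.2422),[.025,.029]),],"top":[((.5532,.2435),[.025,.029])]}
tim={"scene":(.5627,.3491,-21.8),"top":(.5642,.3505,-21.8)}
tap={"scene":(.5604,.1232),"top":(.5607,.126)}
for n in ("scene","top"):
    c=pickle.load(open(n+"0.pkl","rb")); im=c["pixels"]
    u=proj(c,[.557,.26,.004])[0]; h=48 if n=="scene" else 42
    a=[int(u[0])-int(h*1.3),int(u[1])-h]; f=300/h
    cr=cv2.resize(im[a[1]:a[1]+2*h,a[0]:a[0]+int(2.6*h)],None,fx=f,fy=f,interpolation=cv2.INTER_CUBIC)
    def pl(XY,col):
        q=proj(c,np.c_[XY,np.full(len(XY),.004)]); cv2.polylines(cr,[((q-a+.5)*f).astype(np.int32)],True,col,1)
    t=np.linspace(0,2*np.pi,80)
    for X,rs in fits[n]+[(tap[n],[.034,.054,.058])]:
        for r in rs: pl(np.c_[X[0]+r*np.cos(t),X[1]+r*np.sin(t)],(0,255,0))
    x,y,al=tim[n]; al=np.radians(al); e=np.array([np.cos(al),np.sin(al)]); g=np.array([-np.sin(al),np.cos(al)])
    for A,B in((.016,.035),(.02,.039)):
        pl(np.array([[x,y]+s*A*e+q*B*g for s,q in((1,1),(1,-1),(-1,-1),(-1,1))]),(0,0,255))
    cv2.imwrite(f"pics/{n}_ov.png",cr)
E
```

```text
(no output)
```

View pics/scene_ov.png

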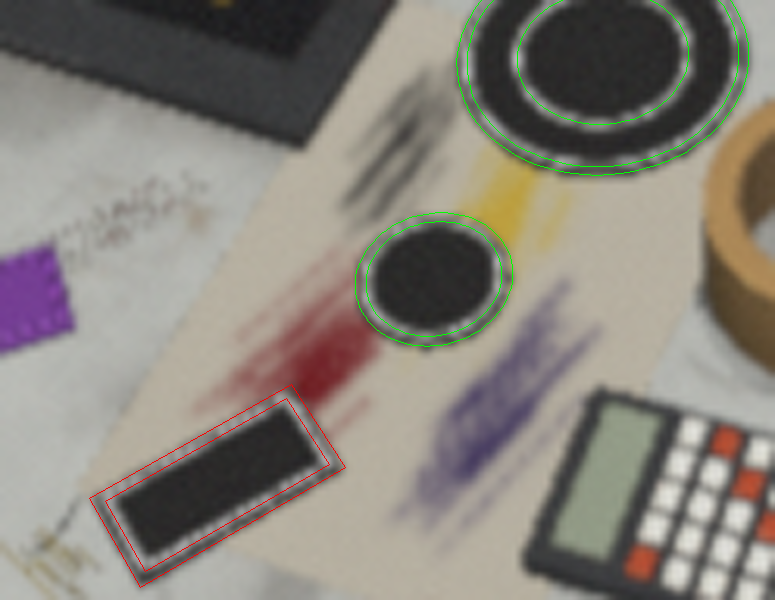

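View pics/top_ov.png

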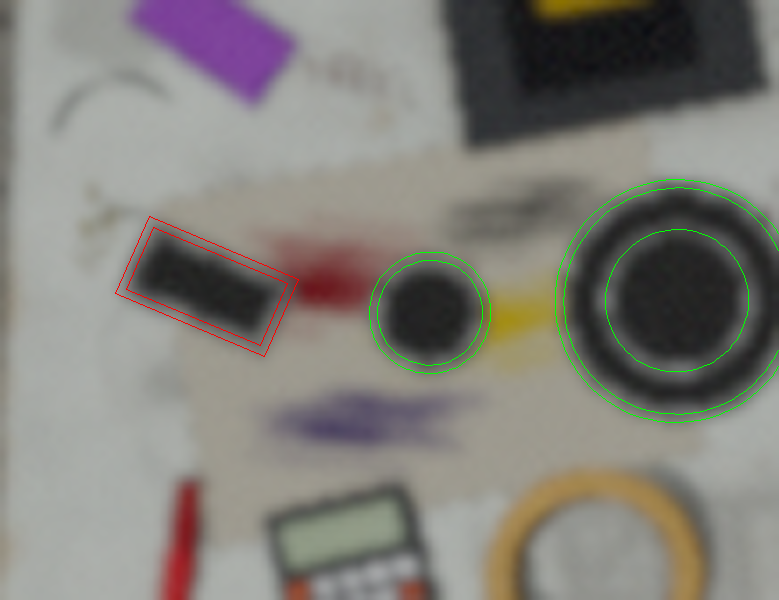

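The overlays fit the printed outlines. Amber needs +2 mm in y; then lower.

```bash
python3 -m crank '[{"offset":[0.01,0.002,0],"spin":0},{"offset":[0.025,0,0],"spin":0},{"offset":[0.03,0,0],"spin":0},{"offset":[0.025,0,0],"spin":0},{"offset":[0.015,0,0],"spin":0},{"offset":[0.006,0,0],"spin":0},{"offset":[0.003,0,0],"spin":0},{"offset":[0.001,0,0],"spin":0},{"offset":[0,0,0],"spin":0},{"offset":[0,0,0],"spin":0}]'
python3 - <<'E'
from cap import *
c=grab("5")
for z in ((.015,.035),(.025,.045)): print(z,cyl(c,.5525,.2429,*z,.021))
E
```

```text
time_s: 16.3
position: [0.5529, 0.2448, 0.2248]
tcp_rot: [[0.002, 0.0, 1.0], [0.0, 1.0, -0.0], [-1.0, 0.0, 0.002]]
force: [-0.3, -0.2, -0.5]
opening: 0.47
16.3 [0.5529 0.2448 0.2248] [-0.27 -0.21 -0.48] 40.9
(0.015, 0.035) (array([0.5542, 0.2424]), 84, np.float64(0.0011))
(0.025, 0.045) (array([0.5539, 0.2425]), 83, np.float64(0.0013))
```

```bash
python3 -m crank '[{"offset":[0.001,0,-0.001],"spin":0},{"offset":[0.001,0,0],"spin":0},{"offset":[0.001,0,0],"spin":0},{"offset":[0,0,0],"spin":0},{"offset":[0,0,0],"spin":0}]'
python3 - <<'E'
from cap import *
c=grab("5")
for z in ((.015,.035),(.025,.045)): print(z,cyl(c,.5525,.2429,*z,.021))
E
```

```text
time_s: 16.85
position: [0.5515, 0.2448, 0.2226]
tcp_rot: [[0.001, -0.0, 1.0], [0.0, 1.0, 0.0], [-1.0, 0.0, 0.001]]
force: [-2.2, -0.4, 9.2]
opening: 0.474
16.85 [0.5515 0.2448 0.2226] [-2.25 -0.38  9.2 ] 41.2
(0.015, 0.035) (array([0.5522, 0.2421]), 86, np.float64(0.0008))
(0.025, 0.045) (array([0.5518, 0.2419]), 84, np.float64(0.0023))
```

```bash
python3 -m crank '[{"offset":[-0.0005,0,0],"spin":0},{"offset":[0,0,0],"spin":0},{"offset":[0,0,0],"spin":0},{"offset":[0,0,0],"spin":0},{"offset":[0,0,0],"spin":0},{"offset":[0,0,0],"spin":0},{"offset":[-0.01,0,0],"spin":0},{"offset":[-0.02,0,0],"spin":0},{"offset":[-0.04,0,0],"spin":0},{"offset":[-0.04,0,0],"spin":0},{"offset":[-0.03,0,0],"spin":0},{"offset":[0,0,-0.02],"spin":0}]' 0.08
python3 - <<'E'
from cap import *
c=grab("6")
for z in ((.015,.035),(.025,.045)): print(z,cyl(c,.5525,.2429,*z,.021))
E
```

```text
time_s: 18.1
position: [0.5348, 0.2451, 0.3674]
tcp_rot: [[0.015, 0.001, 1.0], [0.004, 1.0, -0.001], [-1.0, 0.004, 0.015]]
force: [-0.3, 0.1, 0.1]
opening: 0.923
18.1 [0.5348 0.2451 0.3674] [-0.29  0.05  0.08] 80.3
(0.015, 0.035) (array([0.5519, 0.2424]), 95, np.float64(0.0008))
(0.025, 0.045) (array([0.552 , 0.2423]), 104, np.float64(0.0009))
```

View pics/scene_6.png

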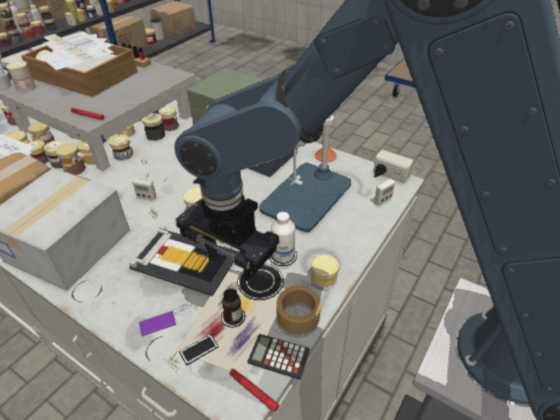

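Amber is standing on its pad at (233,308). Now the timer.

```bash
python3 -m crank '[{"offset":[0,-0.01,-0.03],"spin":0},{"offset":[0,-0.03,-0.04],"spin":0},{"offset":[0,-0.045,-0.03],"spin":0},{"offset":[0,-0.045,0],"spin":0},{"offset":[0,-0.045,0],"spin":0},{"offset":[0,-0.045,0],"spin":0},{"offset":[0,-0.045,0],"spin":0},{"offset":[0,-0.045,0],"spin":0},{"offset":[0,-0.045,0],"spin":0},{"offset":[0,-0.045,0],"spin":0},{"offset":[0,-0.045,0],"spin":0},{"offset":[0,-0.045,0],"spin":0}]'
python3 -m crank '[{"offset":[0,-0.045,0],"spin":0},{"offset":[0,-0.025,0],"spin":0},{"offset":[0,-0.012,0],"spin":0},{"offset":[0,0,0],"spin":0.11},{"offset":[0,0,0],"spin":0.11},{"offset":[0,0,0],"spin":0.11},{"offset":[0,0,0],"spin":0},{"offset":[0,0,0],"spin":0}]'
python3 - <<'E'
from cap import *
for c in grab("7",("scene","top")):
    P,uv=cloud(c)
    Q=P[(P[:,0]>.4)&(P[:,0]<.47)&(P[:,1]>-.37)&(P[:,1]<-.285)&(P[:,2]>.06)&(P[:,2]<.08)]
    if len(Q)>20:
        r=cv2.minAreaRect((Q[:,:2]*1000).astype(np.float32)); print(len(Q),np.round(r[0],1),np.round(r[1],1),round(r[2],1))
E
```

```text
time_s: 19.35
position: [0.4333, -0.2438, 0.3612]
tcp_rot: [[-0.0, 0.0, 1.0], [0.001, 1.0, -0.0], [-1.0, 0.001, -0.0]]
force: [-0.3, -0.4, 0.4]
opening: 0.918
time_s: 20.15
position: [0.4337, -0.323, 0.3612]
tcp_rot: [[-0.001, 0.321, 0.947], [0.001, 0.947, -0.321], [-1.0, 0.001, -0.001]]
force: [-0.4, 0.2, -0.3]
opening: 0.919
20.15 [ 0.4337 -0.323   0.3612] [-0.41  0.19 -0.29] 80.0
124 [ 431.5 -327.9] [61.3 22.8] 70.1
64 [ 437.9 -313.3] [32.9 21.6] 69.7
```

View pics/scene_7.png

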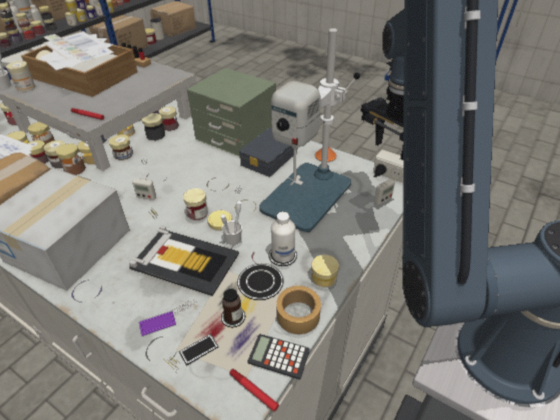

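```bash
python3 -m crank '[{"offset":[0.02,-0.0046,0],"spin":0.01},{"offset":[0.03,0,0],"spin":0},{"offset":[0.03,0,0],"spin":0},{"offset":[0.03,0,0],"spin":0},{"offset":[0.02,0,0],"spin":0},{"offset":[0.012,0,0],"spin":0},{"offset":[0.005,0,0],"spin":0},{"offset":[0,0,0],"spin":0},{"offset":[0,0,0],"spin":0}]' 0.06
python3 -m crank '[{"offset":[0,0,0],"spin":0},{"offset":[0,0,0],"spin":0},{"offset":[0,0,0],"spin":0},{"offset":[0,0,0],"spin":0},{"offset":[0,0,0],"spin":0},{"offset":[0,0,0],"spin":0},{"offset":[0,0,0],"spin":0},{"offset":[0,0,0],"spin":0}]' 0.005
python3 -m crank '[{"offset":[-0.005,0,0],"spin":0},{"offset":[-0.01,0,0],"spin":0},{"offset":[0,0,0],"spin":0}]'
```

```text
time_s: 21.15
position: [0.4326, -0.3285, 0.2151]
tcp_rot: [[0.001, 0.333, 0.943], [-0.001, 0.943, -0.333], [-1.0, -0.001, 0.002]]
force: [-0.1, 0.2, -0.2]
opening: 0.687
time_s: 21.95
position: [0.4322, -0.3282, 0.2143]
tcp_rot: [[-0.0, 0.334, 0.943], [0.0, 0.943, -0.334], [-1.0, 0.0, -0.0]]
force: [0.3, 1.2, 1.3]
opening: 0.25
time_s: 22.25
position: [0.4326, -0.3286, 0.2306]
tcp_rot: [[0.002, 0.334, 0.943], [-0.002, 0.943, -0.334], [-1.0, -0.001, 0.002]]
force: [0.5, -0.2, -0.7]
opening: 0.248
```

```bash
python3 -m crank '[{"offset":[-0.025,0,0],"spin":0},{"offset":[-0.035,0,0],"spin":0},{"offset":[-0.035,0,0],"spin":0},{"offset":[-0.025,0,0],"spin":0},{"offset":[-0.01,0.0189,-0.0067],"spin":0},{"offset":[0,0.0378,-0.0134],"spin":0},{"offset":[0,0.0378,-0.0134],"spin":0},{"offset":[0,0.0378,-0.0134],"spin":0},{"offset":[0,0.0378,-0.0134],"spin":0},{"offset":[0,0.0378,-0.0134],"spin":0},{"offset":[0,0.0378,-0.0134],"spin":0},{"offset":[0,0.0378,-0.0134],"spin":0}]'
python3 -m crank '[{"offset":[0,0.0378,-0.0134],"spin":0},{"offset":[0,0.0378,-0.0134],"spin":0},{"offset":[0,0.0378,-0.0134],"spin":0},{"offset":[0,0.0378,-0.0134],"spin":0},{"offset":[0,0.0378,-0.0134],"spin":0},{"offset":[0,0.0378,-0.0134],"spin":0},{"offset":[0,0.0378,-0.0134],"spin":0},{"offset":[0,0.0189,-0.0067],"spin":0},{"offset":[0,0.0322,0.031],"spin":0},{"offset":[0,0.0322,0.031],"spin":0},{"offset":[0,0.0322,0.031],"spin":0},{"offset":[0,0.0197,0.0047],"spin":0}]'
python3 -m crank '[{"offset":[0,0,0],"spin":0.04},{"offset":[0,0,0],"spin":0},{"offset":[0,0,0],"spin":0},{"offset":[0,0,0],"spin":0}]'
python3 - <<'E'
from cap import *
for c in grab("8",("scene","top")):
    P,uv=cloud(c)
    Q=P[(abs(P[:,0]-.5635)<.05)&(abs(P[:,1]-.35)<.06)&(P[:,2]>.1)&(P[:,2]<.24)]
    print(len(Q),Q.min(0).round(3),Q.max(0).round(3))
E
```

```text
time_s: 23.45
position: [0.4305, -0.0248, 0.3586]
tcp_rot: [[-0.002, 0.334, 0.943], [0.001, 0.943, -0.334], [-1.0, 0.0, -0.003]]
force: [0.6, -0.3, -1.9]
opening: 0.253
time_s: 24.65
position: [0.565, 0.3517, 0.3583]
tcp_rot: [[0.002, 0.334, 0.942], [0.001, 0.942, -0.334], [-1.0, 0.001, 0.002]]
force: [-0.4, -0.3, -0.7]
opening: 0.25
time_s: 25.05
position: [0.5617, 0.3503, 0.3588]
tcp_rot: [[-0.002, 0.37, 0.929], [-0.001, 0.929, -0.37], [-1.0, -0.001, -0.001]]
force: [0.2, -0.2, -0.5]
opening: 0.251
25.05 [0.5617 0.3503 0.3588] [ 0.21 -0.2  -0.53] 21.8
115 [0.56  0.373 0.149] [0.579 0.38  0.21 ]
70 [0.544 0.319 0.149] [0.572 0.342 0.216]
```

View pics/scene_8.png

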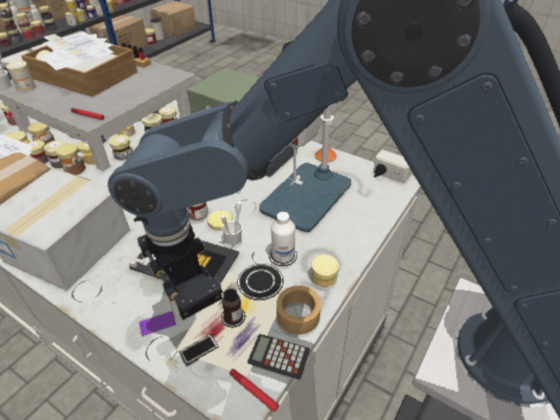

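```bash
python3 - <<'E'
import pickle
from h import *
t=np.array([.5617,.3503]); g=np.array([.37,.929]); e=np.array([.929,-.37])
for n in("scene","top"):
    c=pickle.load(open(n+"_8.pkl","rb")); P,uv=cloud(c)
    Q=P[(abs(P[:,0]-.5635)<.06)&(abs(P[:,1]-.35)<.07)&(P[:,2]>.135)&(P[:,2]<.19)]
    print(n,len(Q))
    G=(Q[:,:2]-t)@g; E=(Q[:,:2]-t)@e
    print(" g pct",np.percentile(G,[2,25,50,75,98]).round(4)," e",np.percentile(E,[2,25,50,75,98]).round(4), "z",np.percentile(Q[:,2],[2,98]).round(3))
    u=proj(c,[*t,.18])[0].astype(int); cr=c["pixels"][u[1]-40:u[1]+40,u[0]-50:u[0]+50]
    cv2.imwrite(f"pics/{n}_8z.png",cv2.resize(cr,None,fx=6,fy=6,interpolation=cv2.INTER_CUBIC))
# reference: timer at pick in scene0/7
for f,t in (("scene0",(.4322,-.3282)),("scene_7",(.4322,-.3282)),("top0",(.4322,-.3282))):
    c=pickle.load(open(f+".pkl","rb")); P,uv=cloud(c); g=np.array([.334,.943]); e=np.array([.943,-.334])
    Q=P[(abs(P[:,0]-t[0])<.05)&(abs(P[:,1]-t[1])<.05)&(P[:,2]>.015)&(P[:,2]<.08)]
    G=(Q[:,:2]-t)@g; E=(Q[:,:2]-t)@e
    m=abs(E)<.016; print(f,np.percentile(G[m],[1,5,50,95,99]).round(4),np.percentile(E[abs(G)<.03],[1,5,50,95,99]).round(4))
E
```

```text
scene 80
 g pct [0.021  0.0234 0.0261 0.0285 0.0292]  e [-0.0108 -0.0093 -0.0082 -0.0056  0.0042] z [0.153 0.189]
top 24
 g pct [-0.0311 -0.0301 -0.0294 -0.0277 -0.0172]  e [-0.0103 -0.0063  0.0001  0.0059  0.0116] z [0.15  0.189]
scene0 [-0.0292 -0.0251  0.0057  0.0293  0.0306] [-0.0132 -0.0118 -0.0086  0.0079  0.0098]
scene_7 [-0.0285 -0.0246  0.01    0.0299  0.0308] [-0.0126 -0.0119 -0.0083  0.0075  0.0102]
top0 [-0.0271 -0.0239  0.0054  0.0316  0.0326] [-0.0117 -0.0104 -0.0012  0.0104  0.0116]
```

View pics/scene_8z.png

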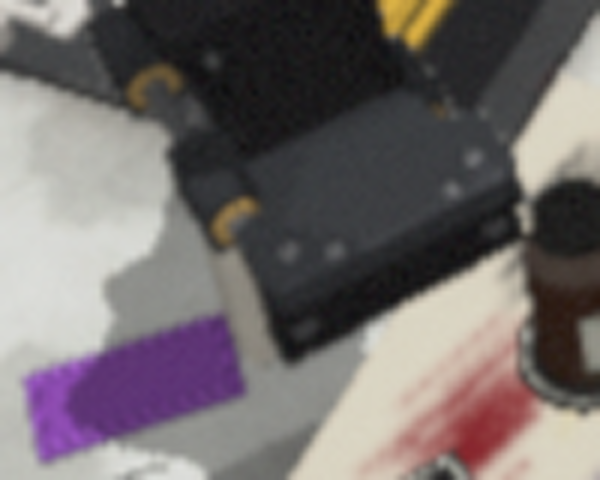

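```bash
python3 -m crank '[{"offset":[0.02,0,0],"spin":0},{"offset":[0.03,0,0],"spin":0},{"offset":[0.03,0,0],"spin":0},{"offset":[0.03,0,0],"spin":0},{"offset":[0.016,0,0],"spin":0},{"offset":[0.006,0,0],"spin":0},{"offset":[0.003,0,0],"spin":0},{"offset":[0,0,0],"spin":0},{"offset":[0,0,0],"spin":0},{"offset":[0,0,0],"spin":0}]'
python3 - <<'E'
from cap import *
c=grab("9")
print(np.round(bot.read_state()["tcp_rot"],3).tolist())
P,uv=cloud(c)
t=np.array([.563,.3495]);g=np.array([.371,.928]); e=np.array([.928,-.371])
Q=P[(abs(P[:,0]-.5635)<.06)&(abs(P[:,1]-.35)<.07)&(P[:,2]>.015)&(P[:,2]<.06)]
G=(Q[:,:2]-t)@g; E=(Q[:,:2]-t)@e
print(len(Q)," g pct",np.percentile(G,[2,25,50,75,98]).round(4)," e",np.percentile(E,[2,25,50,75,98]).round(4))
u=proj(c,[*t,.02])[0].astype(int); cr=c["pixels"][u[1]-40:u[1]+40,u[0]-50:u[0]+50].copy()
cr=cv2.resize(cr,None,fx=7,fy=7,interpolation=cv2.INTER_CUBIC)
x,y=.5627,.3491
for A,B in((.016,.035),(.012,.031)):
    XY=np.array([[x,y]+s*A*e+q*B*g for s,q in((1,1),(1,-1),(-1,-1),(-1,1))])
    q=proj(c,np.c_[XY,np.full(4,.004 if A>.015 else .008)]); cv2.polylines(cr,[((q-[u[0]-50,u[1]-40]+.5)*7).astype(np.int32)],True,(0,0,255),1)
cv2.imwrite("pics/scene_9z.png",cr)
E
```

```text
time_s: 26.15
position: [0.5632, 0.3506, 0.2256]
tcp_rot: [[0.002, 0.371, 0.929], [0.001, 0.929, -0.371], [-1.0, 0.002, 0.002]]
force: [0.6, 0.6, -1.1]
opening: 0.248
26.15 [0.5632 0.3506 0.2256] [ 0.62  0.62 -1.05] 21.6
[[0.002, 0.371, 0.929], [0.001, 0.929, -0.371], [-1.0, 0.001, 0.001]]
56  g pct [0.0229 0.0255 0.0279 0.03   0.0304]  e [-0.0107 -0.0089 -0.0079 -0.0056  0.0059]
```

View pics/scene_9z.png

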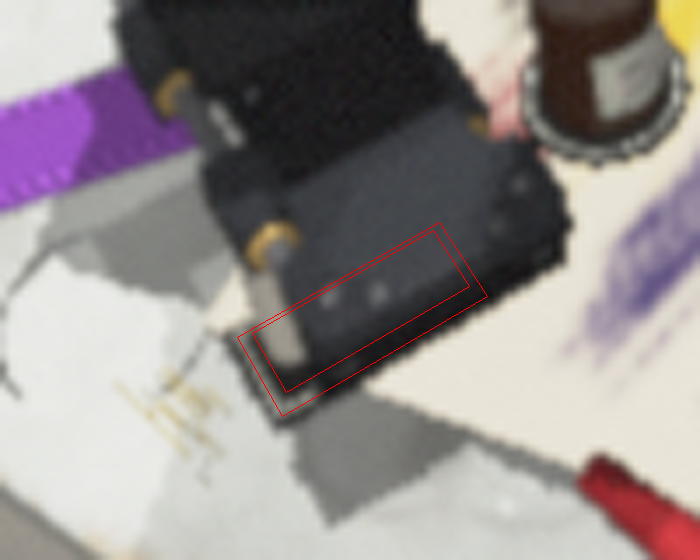

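```bash
python3 -m crank '[{"offset":[0.004,0,0],"spin":0},{"offset":[0.002,0,0],"spin":0},{"offset":[0.001,0,0],"spin":0},{"offset":[0,0,0],"spin":0},{"offset":[0,0,0],"spin":0}]'
```

```text
time_s: 26.7
position: [0.5627, 0.3505, 0.2183]
tcp_rot: [[-0.0, 0.371, 0.929], [-0.0, 0.929, -0.371], [-1.0, -0.0, -0.0]]
force: [-1.8, -0.4, 5.2]
opening: 0.254
```

```bash
python3 -m crank '[{"offset":[0,0,0],"spin":0},{"offset":[0,0,0],"spin":0},{"offset":[0,0,0],"spin":0},{"offset":[0,0,0],"spin":0},{"offset":[0,0,0],"spin":0},{"offset":[-0.005,0,0],"spin":0},{"offset":[-0.02,0,0],"spin":0},{"offset":[-0.04,0,0],"spin":0},{"offset":[-0.04,0,0],"spin":0},{"offset":[-0.02,-0.01,-0.01],"spin":0},{"offset":[0,-0.02,-0.02],"spin":0},{"offset":[0,-0.02,-0.03],"spin":0}]' 0.06
python3 - <<'E'
from cap import *
for c in grab("10",("scene","top")):
    P,uv=cloud(c)
    Q=P[(abs(P[:,0]-.5635)<.06)&(abs(P[:,1]-.35)<.07)&(P[:,2]>.055)&(P[:,2]<.085)]
    if len(Q)>20:
        r=cv2.minAreaRect((Q[:,:2]*1000).astype(np.float32)); print(len(Q),np.round(r[0],1),np.round(r[1],1),round(r[2],1))
    u=proj(c,[.5635,.35,.02])[0].astype(int); cr=c["pixels"][u[1]-40:u[1]+40,u[0]-50:u[0]+50].copy()
    cv2.imwrite(f"pics/z10_{len(Q)}.png",cv2.resize(cr,None,fx=7,fy=7,interpolation=cv2.INTER_CUBIC)); print(len(Q))
E
```

```text
time_s: 27.9
position: [0.4891, 0.3258, 0.344]
tcp_rot: [[0.005, 0.372, 0.928], [0.002, 0.928, -0.372], [-1.0, 0.003, 0.004]]
force: [-1.0, 0.6, 1.0]
opening: 0.692
27.9 [0.4891 0.3258 0.344 ] [-0.96  0.61  1.03] 60.2
374 [562. 349.] [61.  22.4] 67.1
374
9
```

View pics/z10_374.png

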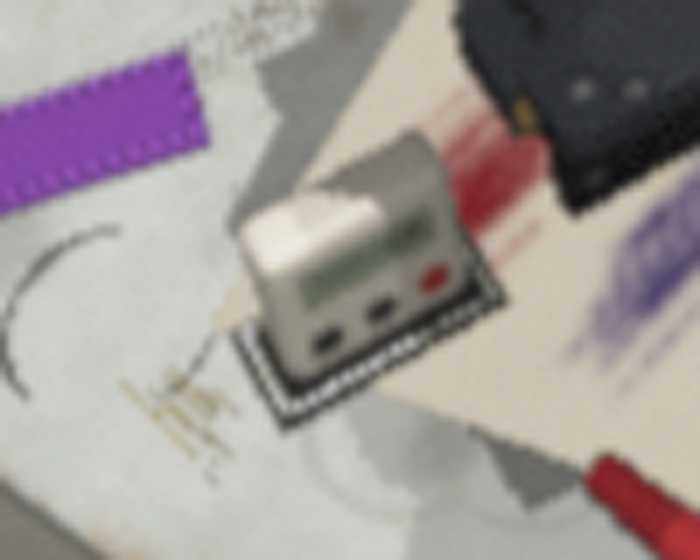

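The timer stands squarely in its rectangle (crop, foot around (390,320)). It measures (0.562, 0.349) at -22.9°, against the pad's (0.5627, 0.3491) at -21.8°. Now the tape, gripped on its robot-side wall.

```bash
python3 -m crank '[{"offset":[0,0,0],"spin":-0.1},{"offset":[0,0,0],"spin":-0.14},{"offset":[0,0,0],"spin":-0.14},{"offset":[0,-0.03,-0.02],"spin":0},{"offset":[0,-0.04,-0.02],"spin":0},{"offset":[0,-0.04,-0.02],"spin":0},{"offset":[0,-0.04,-0.02],"spin":0},{"offset":[0,-0.015,-0.02],"spin":0},{"offset":[0,0,0],"spin":0},{"offset":[0,0,0],"spin":0}]' 0.05
python3 - <<'E'
from cap import *
for c in grab("11",("scene","top")):
    P,_=cloud(c); Q=P[(np.hypot(P[:,0]-.4298,P[:,1]-.1588)<.06)&(P[:,2]>.04)&(P[:,2]<.06)]
    r=np.hypot(*(Q[:,:2]-[.4298,.1588]).T); Q=Q[r>.03]
    f=least_squares(lambda p:np.maximum(abs(np.hypot(Q[:,0]-p[0],Q[:,1]-p[1])-.044)-.004,0),[.43,.159]); print(len(Q),f.x.round(4))
E
python3 - <<'E'
from cyl import *; import pickle
for n in("scene0","top0"):
    c=pickle.load(open(n+".pkl","rb"))
    P,_=cloud(c); Q=P[(np.hypot(P[:,0]-.4298,P[:,1]-.1588)<.06)&(P[:,2]>.04)&(P[:,2]<.06)]
    r=np.hypot(*(Q[:,:2]-[.4298,.1588]).T); Q=Q[r>.03]
    f=least_squares(lambda p:np.maximum(abs(np.hypot(Q[:,0]-p[0],Q[:,1]-p[1])-.044)-.004,0),[.43,.159]); print(len(Q),f.x.round(4))
E
```

```text
time_s: 29.0
position: [0.3895, 0.1612, 0.3428]
tcp_rot: [[0.003, 0.001, 1.0], [0.001, 1.0, -0.001], [-1.0, 0.001, 0.003]]
force: [0.7, 0.1, 0.2]
opening: 0.575
29.0 [0.3895 0.1612 0.3428] [0.71 0.07 0.21] 50.0
798 [0.4287 0.1585]
139 [0.4303 0.1601]
806 [0.4285 0.1586]
352 [0.4308 0.1595]
```

```bash
python3 -m crank '[{"offset":[0.02,-0.002,-0.004],"spin":0},{"offset":[0.03,0,0],"spin":0},{"offset":[0.03,0,0],"spin":0},{"offset":[0.03,0,0],"spin":0},{"offset":[0.02,0,0],"spin":0},{"offset":[0.012,0,0],"spin":0},{"offset":[0.005,0,0],"spin":0},{"offset":[0,0,0],"spin":0},{"offset":[0,0,0],"spin":0}]'
```

```text
time_s: 30.0
position: [0.3851, 0.1596, 0.1954]
tcp_rot: [[0.001, -0.001, 1.0], [0.0, 1.0, 0.001], [-1.0, 0.0, 0.001]]
force: [0.2, 0.6, 0.0]
opening: 0.575
```

```bash
python3 -m crank '[{"offset":[0,0,0],"spin":0},{"offset":[0,0,0],"spin":0},{"offset":[0,0,0],"spin":0},{"offset":[0,0,0],"spin":0},{"offset":[0,0,0],"spin":0},{"offset":[0,0,0],"spin":0},{"offset":[0,0,0],"spin":0},{"offset":[0,0,0],"spin":0}]' 0.0
python3 -m crank '[{"offset":[-0.005,0,0],"spin":0},{"offset":[-0.015,0,0],"spin":0},{"offset":[-0.02,0,0],"spin":0},{"offset":[-0.02,0,0],"spin":0},{"offset":[-0.01,0,0],"spin":0},{"offset":[0,0,0],"spin":0},{"offset":[0,0,0],"spin":0}]'
python3 - <<'E'
from cap import *
c=grab("12")
E
```

```text
time_s: 30.8
position: [0.3847, 0.1592, 0.1954]
tcp_rot: [[0.001, 0.0, 1.0], [0.0, 1.0, -0.0], [-1.0, 0.0, 0.001]]
force: [0.4, -0.6, 3.0]
opening: 0.189
time_s: 31.5
position: [0.3843, 0.1592, 0.2651]
tcp_rot: [[-0.0, -0.0, 1.0], [-0.0, 1.0, 0.0], [-1.0, -0.0, -0.0]]
force: [0.4, -0.4, -1.0]
opening: 0.188
31.5 [0.3843 0.1592 0.2651] [ 0.41 -0.44 -0.95] 16.3
```

View pics/scene_12.png

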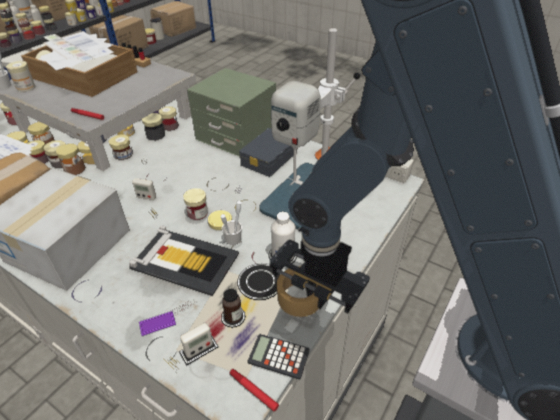

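```bash
python3 -m crank '[{"offset":[-0.005,-0.015,0],"spin":0},{"offset":[0,-0.015,0.01],"spin":0},{"offset":[0,-0.004,0.02],"spin":0},{"offset":[0,0,0.03],"spin":0},{"offset":[0,0,0.03],"spin":0},{"offset":[0,0,0.02],"spin":0},{"offset":[0,0,0.015],"spin":0},{"offset":[0,0,0.006],"spin":0},{"offset":[0,0,0],"spin":0},{"offset":[0,0,0],"spin":0},{"offset":[0,0,0],"spin":0}]'
cat > ring.py <<'E'
from cap import *
def ring(c,x,y,z0,z1,rmin=.036):
    P,_=cloud(c); Q=P[(P[:,2]>z0)&(P[:,2]<z1)]; r=np.hypot(Q[:,0]-x,Q[:,1]-y); Q=Q[(r>rmin)&(r<.054)]
    im=None
    f=least_squares(lambda p:np.maximum(abs(np.hypot(Q[:,0]-p[0],Q[:,1]-p[1])-.044)-.004,0),[x,y]); 
    A=np.c_[Q[:,:2]-[x,y],np.ones(len(Q))]; pl=np.linalg.lstsq(A,Q[:,2],rcond=None)[0]
    return f.x.round(4),len(Q),pl.round(3)
E
python3 - <<'E'
from ring import *
for c in grab("13",("scene","top")):
    print(ring(c,.5605,.1246,.113,.133))
E
```

```text
time_s: 32.65
position: [0.5143, 0.1253, 0.2698]
tcp_rot: [[-0.002, -0.0, 1.0], [-0.0, 1.0, 0.0], [-1.0, -0.0, -0.002]]
force: [-1.0, 0.2, 0.0]
opening: 0.185
32.65 [0.5143 0.1253 0.2698] [-1.02  0.17  0.  ] 16.1
(array([0.5572, 0.1245]), 346, array([ 0.022, -0.03 ,  0.123]))
(array([0.5595, 0.1237]), 26, array([-0.044,  0.006,  0.123]))
```

View pics/scene_13.png

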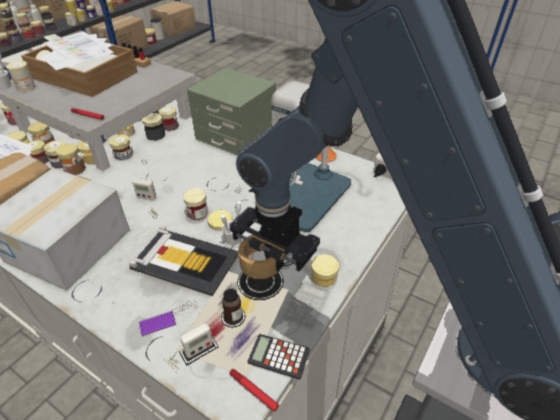

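```bash
python3 -m crank '[{"offset":[0.015,0,0],"spin":0},{"offset":[0.02,0,0],"spin":0},{"offset":[0.015,0,0],"spin":0},{"offset":[0.009,0,0.001],"spin":0},{"offset":[0.004,0,0],"spin":0},{"offset":[0.001,0,0],"spin":0},{"offset":[0,0,0],"spin":0},{"offset":[0,0,0],"spin":0},{"offset":[0,0,0],"spin":0}]'
python3 - <<'E'
from ring import *
for c in grab("14",("scene","top")):
    print(ring(c,.5605,.1246,.045,.07))
E
```

```text
time_s: 33.65
position: [0.5166, 0.1253, 0.2068]
tcp_rot: [[0.001, 0.0, 1.0], [0.0, 1.0, -0.0], [-1.0, 0.0, 0.001]]
force: [0.6, 0.6, -0.7]
opening: 0.189
33.65 [0.5166 0.1253 0.2068] [ 0.55  0.56 -0.7 ] 16.4
(array([0.5586, 0.1244]), 388, array([ 0.047, -0.027,  0.059]))
(array([0.5597, 0.1238]), 27, array([ 0.019, -0.029,  0.058]))
```

```bash
python3 -m crank '[{"offset":[0.003,-0.0005,0.001],"spin":0},{"offset":[0.002,0,0],"spin":0},{"offset":[0.001,0,0],"spin":0},{"offset":[0.001,0,0],"spin":0},{"offset":[0,0,0],"spin":0},{"offset":[0,0,0],"spin":0}]'
```

```text
time_s: 34.35
position: [0.5173, 0.1247, 0.1994]
tcp_rot: [[-0.0, -0.0, 1.0], [-0.0, 1.0, 0.0], [-1.0, -0.0, -0.0]]
force: [-0.7, 0.1, 3.5]
opening: 0.179
```

Contact. Release to a limited opening and rise.

```bash
python3 -m crank '[{"offset":[0.0005,0,0],"spin":0},{"offset":[0,0,0],"spin":0},{"offset":[0,0,0],"spin":0},{"offset":[0,0,0],"spin":0},{"offset":[0,0,0],"spin":0},{"offset":[0,0,0],"spin":0},{"offset":[-0.005,0,0],"spin":0},{"offset":[-0.015,0,0],"spin":0},{"offset":[-0.03,0,0],"spin":0},{"offset":[-0.04,0,0],"spin":0},{"offset":[-0.04,0,0],"spin":0},{"offset":[-0.03,0,0],"spin":0}]' 0.045
python3 -m crank '[{"offset":[0,0,-0.03],"spin":0},{"offset":[0,0,-0.04],"spin":0},{"offset":[0,-0.03,-0.03],"spin":0},{"offset":[0,-0.045,-0.01],"spin":0},{"offset":[0,-0.045,0],"spin":0},{"offset":[0,-0.045,0],"spin":0},{"offset":[0,-0.045,0],"spin":0},{"offset":[0,-0.045,0],"spin":0},{"offset":[0,-0.045,0],"spin":0},{"offset":[0,-0.03,0],"spin":0},{"offset":[0,-0.015,0],"spin":0},{"offset":[0,0,0],"spin":0}]'
python3 - <<'E'
from ring import *
from pads import fit
fs={"scene":(.5604,.1232),"top":(.5607,.126)}
for n,c in zip(("scene","top"),grab("15",("scene","top"))):
    print(n,ring(c,.5605,.1246,.042,.065),"pad",fs[n])
    print(" white",cyl(c,.5614,.0214,.03,.08,.03)," amber",cyl(c,.5525,.2429,.015,.045,.021)," jar",cyl(c,.435,.027,.015,.045,.0335))
    P,uv=cloud(c)
    Q=P[(abs(P[:,0]-.5635)<.06)&(abs(P[:,1]-.35)<.07)&(P[:,2]>.06)&(P[:,2]<.085)]
    if len(Q)>20: r=cv2.minAreaRect((Q[:,:2]*1000).astype(np.float32)); print(" timer",len(Q),np.round(r[0],1),np.round(r[1],1),round(r[2],1))
    u=proj(c,[.557,.18,.02])[0].astype(int); h=75 if n=="scene" else 60; w=int(h*1.33)
    cr=c["pixels"][u[1]-h:u[1]+h,u[0]-w:u[0]+w]; cv2.imwrite(f"pics/{n}_15z.png",cv2.resize(cr,None,fx=295/h,fy=295/h,interpolation=cv2.INTER_CUBIC))
E
```

```text
time_s: 35.55
position: [0.5175, 0.1248, 0.3615]
tcp_rot: [[0.003, -0.0, 1.0], [0.0, 1.0, 0.0], [-1.0, 0.0, 0.003]]
force: [1.0, -0.1, -1.0]
opening: 0.516
time_s: 36.75
position: [0.4075, -0.2217, 0.3589]
tcp_rot: [[0.001, 0.003, 1.0], [-0.001, 1.0, -0.003], [-1.0, -0.001, 0.001]]
force: [0.5, -0.2, 1.2]
opening: 0.519
36.75 [ 0.4075 -0.2217  0.3589] [ 0.55 -0.17  1.19] 45.2
scene (array([0.5592, 0.1242]), 680, array([ 0.009, -0.01 ,  0.052])) pad (0.5604, 0.1232)
 white (array([0.5606, 0.0202]), 320, np.float64(0.0011))  amber (array([0.552 , 0.2424]), 141, np.float64(0.0009))  jar (array([0.4357, 0.0233]), 195, np.float64(0.0027))
 timer 331 [561.8 348.7] [61.7 21.8] 69.4
top (array([0.5607, 0.1246]), 346, array([-0.005, -0.005,  0.052])) pad (0.5607, 0.126)
 white (array([0.5618, 0.0232]), 16, np.float64(0.0002))  amber (array([0.5533, 0.2451]), 17, np.float64(0.0005))  jar (array([0.4081, 0.0254]), 35, np.float64(0.012))
 timer 124 [564.5 350.1] [61.1 21.8] 68.5
```

View pics/scene_15z.png

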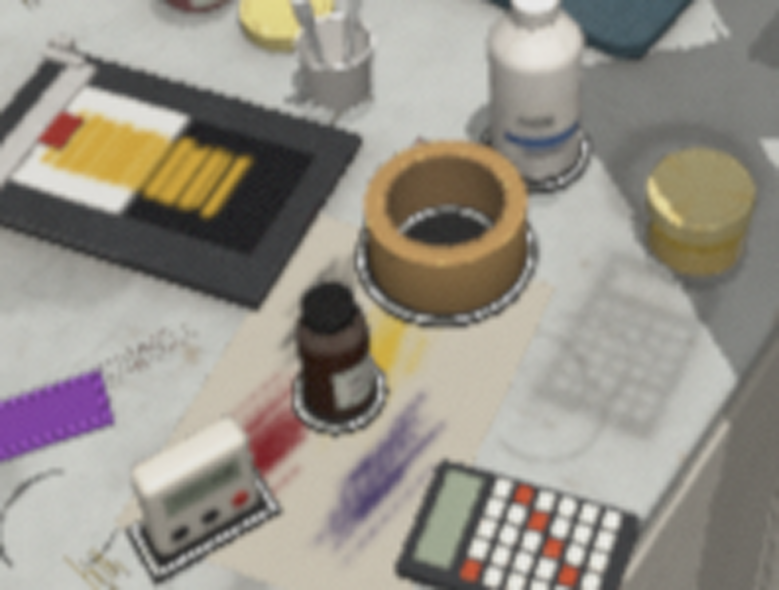

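View pics/top_15z.png

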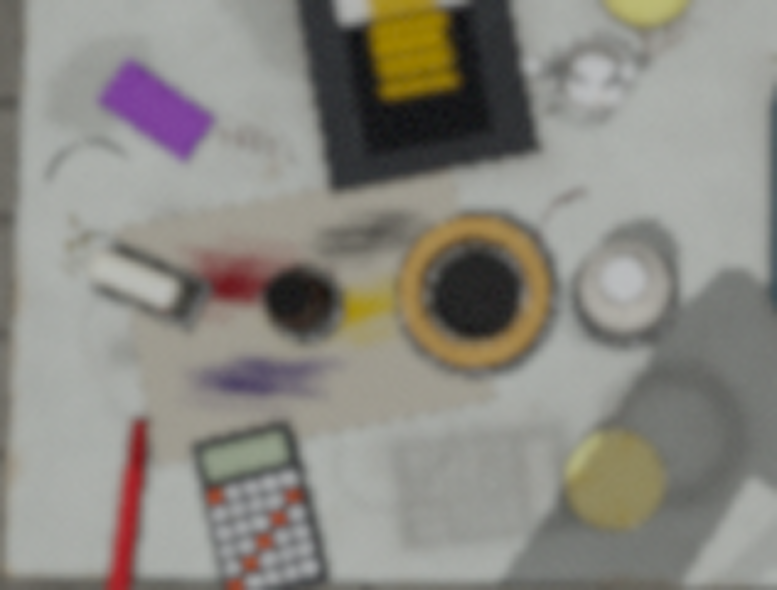

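Both views show every item inside its outline: tape (445,230), amber (340,365), timer (200,490), white bottle (535,90). The jar is at (700,210) and the gripper is clear. I'll check that the jar hasn't moved, then hand in.

```bash
python3 - <<'E'
from cap import *
for f in("scene0","scene_15","top0","top_15"):
    c=pickle.load(open(f+".pkl","rb")); P,_=cloud(c)
    Q=P[(np.hypot(P[:,0]-.435,P[:,1]-.027)<.045)&(P[:,2]>.042)&(P[:,2]<.065)]; print(f,Q.mean(0).round(4),np.round(cv2.minEnclosingCircle((Q[:,:2]*1000).astype(np.float32))[0],1))
s=bot.read_state(); print(s["time_s"],np.round(s["qvel"],2))
print(bot.hand_in())
E
```

```text
scene0 [0.4332 0.0292 0.0503] [434.8  27.4]
scene_15 [0.4331 0.0289 0.0503] [434.7  27.1]
top0 [0.4361 0.0281 0.0491] [436.1  28.2]
top_15 [0.4363 0.0281 0.0491] [436.2  28.2]
36.85 [ 1.39 -0.3   0.94 -0.12 -0.12 -0.13]
the job is handed in; nothing more can be done
None
```

I put the white bottle, amber bottle, timer and tape on their matching pads, in that order, and handed the job in at about 37 s. At hand-in the gripper was open and clear of everything, though the joints still showed slight drift (up to 1.4 degrees/s).

How far each item was from the centre of its pad in the last pictures:

| Item | Offset, scene camera | Offset, top camera |
|---|---|---|
| White bottle | about 0.5 mm | about 1 mm |
| Amber bottle | about 0.2 mm | about 1.6 mm |
| Timer | about 1 mm, turned about 1° | about 0.5 mm, turned less than 1° |
| Tape | about 1.5 mm, flat | about 1.4 mm, flat |

- **Upright and untouched:** The bottles and timer were upright in every picture I took. The jar measured the same before and after, to within 0.3 mm. I left the purple look-alike alone.
- **Camera disagreement:** The two cameras differ by about 1–3 mm, within roughly their stated calibration. I placed by their average for the timer and tape, and by the scene camera's offset from the pad for the bottles. The top camera's side-on fits are weak: 16–17 points for the bottles. Its side fit of the jar failed, so I used the lid to check the jar.
- **Pad check:** A first rough outline fit disagreed with the final one by 3–5 mm for the amber and timer pads. I confirmed the final fit by drawing it over the pictures before placing.

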